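# Load a wash carrier and lock its hold-down disc

### The arm

A 6-joint arm with a two-finger parallel gripper is mounted at the origin on the work surface. World frame = base frame: x ahead of the robot, y to its left, z up, the work surface at z = 0. Lengths are in m, angles in rad, forces in N, time in s.
With the tool pointing down it reaches from about 0.3 to 0.85 m from the base axis. Payload 5.4 kg.
Tool frame: the origin (TCP) lies on the mounting face of the last link; the fingertips stand 173 mm ahead of it and the grasp point (between the pads) lies 155 mm ahead of it (env.hold_point_z is the distance from the TCP to the grasp point, in m); z points along the fingers, y is the line along which they close (so a half turn about z gives the same grasp; the last joint's range is limited). The gripper opens to 85 mm and grips with 20 to 120 N. Pads are 22 mm wide; open, the fingers measure 114 mm over their backs; the gripper's body (76 mm by 85 mm) begins 54 mm behind the grasp point. The pads swing forward as they close: fully open they stand 13 mm farther back than shut.
Start: joints at [-1.535, 0.158, 1.597, -0, 1.386, -0.21], TCP at [0.14, -0.558, 0.405] pointing down, gripper open.
Joint ranges: [-2.91, 2.91], [-0.94, 2.29], [0.18, 2.7], [-1.29, 4.43], [0.17, 2.64], [-3, 3]. Speed limits (rad/s): [2.57, 2.57, 3.14, 3.14, 3.14, 3.14].

### API

Orientations are given as a unit quaternion [x, y, z, w].
In Python, from bench import env, grab_frame, calibration gives the robot as it stands.
- The arm moves only by the tool arm_command, never from a script. Its argument "rows" is a list of rows, each an object of numbers: "dx", "dy", "dz": the shift along the tool's x, y, z in cm; "ax", "ay", "az": the turn, a rotation vector about the tool's x, y, z in rad; "fingers": the opening, from 0 (shut) to 1 (fully open). In form: [{"dx": .., "dy": .., "dz": .., "ax": .., "ay": .., "az": .., "fingers": ..}, ...]. A call has 1 to 5 rows; each row is the pose to reach, as a shift and turn from the pose commanded when the call began, along the tool's axes at that moment; what a row does not reach only later rows make up. A row lasts 1/10 s, in which the tool goes at most 50 mm and 8.59 degrees, less where a joint would pass 70% of its speed; a pose out of reach is approached as far as the arm can. A call with a gripper value outside its range is refused whole. The fingers move at their own pace and stop on an object; "newtons" is the grip in N (left out, the last holds). Time passes only in rows, so rows that repeat a pose let the fingers close. It gives the time, the measured TCP pose, the force, the opening and the grip force at its end, in the units of the state.
- env.sense(): the state, without advancing time (a new reading comes with each control period).
- grab_frame(name): name is "side" or "top" or "wrist"; returns (picture, depth): 384x512x3 uint8, red, green, blue; 384x512 float32, m along the optical axis (not along the pixel's ray), 0 where there is no reading.
- calibration(name): a dict with "fx", "fy", "cx", "cy" (pixels), "R" (3x3) and "t" (3): a world point X has camera coordinates R X + t. Camera axes: x right, y down, z forward; pixel columns grow to the right and rows downward; lengths in m; the calibration is good to about 2 mm. A picture is of the moment at which its call begins: read the wrist's pose just before it. calibration takes no time and is no camera call; for the wrist camera it gives the pose at the moment of the call.
- env.close_job(): hands the job in; it is judged then, once.
The state is a dict: "time": time; "joints": joint angles; "dq": joint speeds; "joint_efforts": joint torques, N m; "position": TCP position; "orientation": TCP orientation; "wrist_force": force on the tool from outside, world axes, zero at the start; "ft_torque": the same for the moment, N m; "width": finger opening in m; "finger_force": force on a finger pad.
Only numpy, scipy, OpenCV 4.12 (cv2) and the standard library are available. Lean on these libraries where they do the work, as an engineer would, in place of code of your own. Each camera call takes 0.05 s, during which the arm holds its last target. There are 200 camera calls.

### The job

Get the parts carrier ready for the washer: pull the red hold-down disc up off the carrier's post and set it down on the bench clear of the carrier, then drop every brass bush upright into a pocket of its own, any pocket. When all of them are in, slide the disc back down over the post past the two sprung balls until they click out above its hub and it sits fully home on the shoulder, and let go; do not disturb the bin, jar and wrench.

Things in the scene. Friction and masses are not known exactly. Their poses are not given: they have to be found in the camera images.
- carrier: blue wash carrier fixed to the bench: square plate 170 x 170 x 20 mm with six round pockets 33 mm across, 9 mm deep, centred 60 mm from the upright steel post in its middle. Origin: centre of the plate's underside, on the bench; z up along the post; pocket 1 lies on +x, the others every 60 degrees. The post is 16 mm across above a shoulder 28 mm across
- seat (a point): on the post's axis, on top of its shoulder, 34 mm above the bench, where the underside of the seated disc rests; axes as the carrier's
- post_tip (a point): centre of the post's top, 92 mm above the bench; the last 8 mm of the post taper from 16 to 9 mm across
- ball_a (a joint): sprung ball that stands 3 mm out of the post on the carrier's +x side, its centre 74.6 mm above the bench: 0 = fully out, grows in metres as it is pushed in (2 mm while the disc's bore passes, 4 mm at most). Sliding the disc past both balls takes roughly 5 to 10 N, up or down; its weight alone does not
- ball_b (a joint): the like ball on the carrier's -x side: 0 = fully out, grows as it is pushed in
- disc: red hold-down disc 112 mm across, 6 mm thick, with a black round hub 36 mm across on it, 36 mm high over all, bore 18 mm right through, 100 g. Origin: on the bore's axis at the underside; z up along the hub. At the start it sits locked on the post over the pockets, its hub top just below the balls, which stand out over it. Any turn about the post will do
- pocket1 (a point): centre of the floor of pocket 1, 11 mm above the bench and 9 mm below the plate's top
- pocket2 (a point): centre of the floor of pocket 2, 11 mm above the bench and 9 mm below the plate's top
- pocket3 (a point): centre of the floor of pocket 3, 11 mm above the bench and 9 mm below the plate's top
- pocket4 (a point): centre of the floor of pocket 4, 11 mm above the bench and 9 mm below the plate's top
- pocket5 (a point): centre of the floor of pocket 5, 11 mm above the bench and 9 mm below the plate's top
- pocket6 (a point): centre of the floor of pocket 6, 11 mm above the bench and 9 mm below the plate's top
- bush1: brass bush: a round plug 30 mm across and 20 mm high, 80 g, small chamfer at the foot, dark dot in the top; stands upright on the bench. Origin: centre of its underside. Seated in a pocket it stands 11 mm proud of the plate. May be absent
- bush2: brass bush: a round plug 30 mm across and 20 mm high, 80 g, small chamfer at the foot, dark dot in the top; stands upright on the bench. Origin: centre of its underside. Seated in a pocket it stands 11 mm proud of the plate. May be absent
- bush3: brass bush: a round plug 30 mm across and 20 mm high, 80 g, small chamfer at the foot, dark dot in the top; stands upright on the bench. Origin: centre of its underside. Seated in a pocket it stands 11 mm proud of the plate. May be absent
- bush4: brass bush: a round plug 30 mm across and 20 mm high, 80 g, small chamfer at the foot, dark dot in the top; stands upright on the bench. Origin: centre of its underside. Seated in a pocket it stands 11 mm proud of the plate. May be absent
- bush5: brass bush: a round plug 30 mm across and 20 mm high, 80 g, small chamfer at the foot, dark dot in the top; stands upright on the bench. Origin: centre of its underside. Seated in a pocket it stands 11 mm proud of the plate. May be absent
- bush6: brass bush: a round plug 30 mm across and 20 mm high, 80 g, small chamfer at the foot, dark dot in the top; stands upright on the bench. Origin: centre of its underside. Seated in a pocket it stands 11 mm proud of the plate. May be absent
- bin: bystander: blue open plastic bin, 100 x 140 x 60 mm, origin at the centre of its underside
- jar: bystander: white jar with red cap, 56 mm across, 60 mm high, origin at the centre of its underside
- wrench: bystander: steel wrench 160 mm long lying on the bench along its own x, origin about its middle
Not all that is in view belongs to the job. Leave any pink look-alike of the bush6 alone. Leave any blue look-alike of the bush3 alone.

How it is judged:
By the outcome, as a careful person would: the job done as asked, in the order asked, and still so for the second after the job is handed in, with the robot touching nothing.
Of bush1, bush2, bush3, bush4, bush5, bush6 only 4 to 6 are there at a start; the rules pass over those that are not, and their reading is None.
At some moment in a run one of bush1, bush2, bush3, bush4, bush5, bush6 may be knocked a few centimetres aside while the robot is not near it.
Once in a run the grip may slacken for a moment while it holds something.
It also fails if it takes over 210 s, if anything falls off the work surface, if the arm or the gripper's body presses on something with over 40 N, if the wrist force passes 120 N, or if a joint passes its speed limit or range.

## Working session

There is one attempt and no reset: what is moved stays moved. The work goes in short steps, Python scripts to look and compute and a tool call to move; the robot and the scene stay as the last step left them, time stands still between calls to the robot, and variables do not carry over. Pictures are saved under pics/ and viewed, at most 14 in all, crops included, and the job is handed in when it is done.

Besides the shell and the picture viewer there is one more tool, called after "Emit:" in YAML: its name, and indented under it one key for each argument. arm_command: Moves the arm, as the interface text tells. Its arguments: {"type":"object","properties":{"rows":{"type":"array"},"newtons":{"type":"number"}},"required":["rows"]}

```bash
ls; mkdir -p pics
cat > h.py <<'E'
import numpy as np, cv2
from bench import env, grab_frame, calibration
def grab(name,png=None):
    c=calibration(name); im,d=grab_frame(name)
    if png: cv2.imwrite('pics/'+png,im[:,:,::-1])
    return im,d,c
def back(c,u,v,z):  # pixel+depth->world
    p=np.array([(u-c['cx'])/c['fx']*z,(v-c['cy'])/c['fy']*z,z])
    return np.array(c['R']).T@(p-np.array(c['t']))
def plane(c,u,v,h): # pixel ray onto z=h
    R=np.array(c['R']);o=-R.T@np.array(c['t']);r=R.T@np.array([(u-c['cx'])/c['fx'],(v-c['cy'])/c['fy'],1])
    return o+r*(h-o[2])/r[2]
E
python3 - <<'E'
from h import *
import numpy as np
np.set_printoptions(precision=4,suppress=True)
s=env.sense();print(s)
for n in('top','side'):
    im,d,c=grab(n,n+'0.png');R=np.array(c['R']);print(n,c['fx'],-R.T@np.array(c['t']),R[2])
E
```

```text
pics
{'time': 0.0, 'joints': array([-1.5351,  0.1591,  1.5982,  0.    ,  1.3862, -0.2101]), 'dq': array([0.0013, 0.0002, 0.0004, 0.0001, 0.0008, 0.0003]), 'joint_efforts': array([ -0.0015, -39.6003, -33.1433,  -0.0003,   0.0085,  -0.    ]), 'position': array([ 0.1399, -0.5574,  0.4037]), 'orientation': array([ 0.9925,  0.1226,  0.0001, -0.0009]), 'wrist_force': array([0.236 , 0.2688, 0.1917]), 'ft_torque': array([-0.0449,  0.0273, -0.0037]), 'finger_force': 0.0, 'width': 0.0853323971081923}
top 419.6221333324508 [ 0.4433 -0.1147  1.3783] [ 0.1211  0.0054 -0.9926]
side 474.13379099176257 [0.4939 0.7122 0.9304] [ 0.0887 -0.6899 -0.7185]
```

View pics/top0.png

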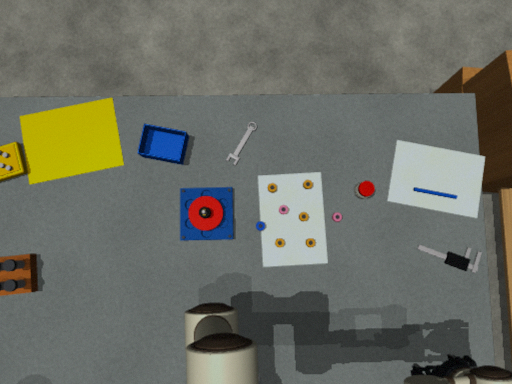

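View pics/side0.png

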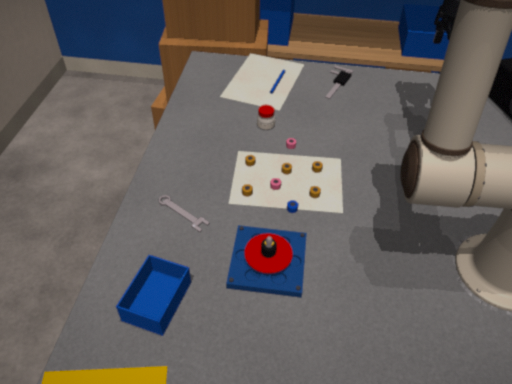

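The top view shows five brass bushes on the white sheet at (272,188), (308,184), (304,216), (280,243) and (311,243). The look-alikes to leave alone are pink at (283,210) and (337,217) and blue at (261,226). The carrier with the red disc is at (207,213). The side view shows the same five brass bushes, with the carrier at (268,258).

```bash
cat >> h.py <<'E'
def blobs(im,lo,hi,amin,amax,roi=None):
    hsv=cv2.cvtColor(im,cv2.COLOR_RGB2HSV);m=cv2.inRange(hsv,np.array(lo),np.array(hi))
    if roi: q=np.zeros_like(m);x0,y0,x1,y1=roi;q[y0:y1,x0:x1]=m[y0:y1,x0:x1];m=q
    n,l,st,ce=cv2.connectedComponentsWithStats(m)
    return [(ce[i],st[i],l==i) for i in range(1,n) if amin<=st[i,4]<=amax]
E
python3 - <<'E'
from h import *
np.set_printoptions(precision=4,suppress=True)
for n in('top','side'):
    im,d,c=grab(n)
    print(n)
    for ce,st,m in blobs(im,(10,120,60),(26,255,255),20,400,(180,130,400,270)):
        zs=d[m]; z=np.median(zs); print('brass',ce,st[4],back(c,*ce,z),plane(c,*ce,.018 if n=='side' else .02))
    for ce,st,m in blobs(im,(0,200,120),(6,255,255),200,4000):
        print('red',ce,st,back(c,st[0]+st[2]/2-.5,st[1]+st[3]/2-.5,np.median(d[m])),plane(c,st[0]+st[2]/2-.5,st[1]+st[3]/2-.5,.04))
    for ce,st,m in blobs(im,(105,150,50),(125,255,255),300,9000):
        p,_=[*cv2.findContours(m.astype(np.uint8),0,2)]; r=cv2.minAreaRect(p[0])
        print('blue',ce,st, [plane(c,*q,.02)[:2] for q in cv2.boxPoints(r)])
E
```

```text
top
brass [307.3208 184.1887] 53 [ 0.6395 -0.2716  0.0191] [ 0.6394 -0.2714  0.02  ]
brass [271.7115 187.3846] 52 [ 0.6299 -0.155   0.0194] [ 0.6298 -0.155   0.02  ]
brass [303.1754 216.3509] 57 [ 0.5343 -0.2557  0.0203] [ 0.5343 -0.2558  0.02  ]
brass [279.3529 242.4902] 51 [ 0.4508 -0.1775  0.0196] [ 0.4508 -0.1775  0.02  ]
brass [310.037  242.3704] 54 [ 0.4505 -0.2762  0.0187] [ 0.4505 -0.2761  0.02  ]
red [205.34   212.9946] [189 197  34  33 747] [0.5461 0.0582 0.0399] [0.5461 0.0582 0.04  ]
blue [162.8679 143.6306] [ 138  124   50   40 1302] [array([0.7405, 0.2894]), array([0.8499, 0.2718]), array([0.8184, 0.1186]), array([0.7097, 0.1376])]
blue [206.3304 213.7257] [ 180  187   53   53 1695] [array([0.6335, 0.1449]), array([ 0.6321, -0.0252]), array([ 0.4631, -0.0253]), array([0.4643, 0.1424])]
side
brass [249.8873 160.2535] 71 [ 0.6372 -0.2646  0.0173] [ 0.637  -0.2639  0.018 ]
brass [286.175  168.0625] 80 [ 0.5324 -0.2492  0.0174] [ 0.5323 -0.2486  0.018 ]
brass [316.8933 166.56  ] 75 [ 0.4479 -0.2684  0.0181] [ 0.4479 -0.2686  0.018 ]
brass [246.8434 190.012 ] 83 [ 0.6274 -0.1483  0.0172] [ 0.6273 -0.1476  0.018 ]
brass [314.4198 191.8148] 81 [ 0.449  -0.1699  0.0178] [ 0.449  -0.1697  0.018 ]
red [267.8625 254.7689] [ 246  235   45   38 1069] [0.5441 0.0682 0.0448] [0.5444 0.0647 0.04  ]
blue [108.5466  28.2913] [  46    0  119   64 6354] [array([ 1.6438, -1.111 ]), array([ 1.1538, -1.2005]), array([ 1.0153, -0.7146]), array([ 1.4232, -0.644 ])]
blue [364.915   19.5384] [ 260    0  189   59 5176] [array([ 0.7486, -1.2744]), array([-0.0626, -1.4226]), array([ 0.0034, -0.9246]), array([ 0.6836, -0.8063])]
blue [267.1175 266.2066] [ 227  227   79   69 2716] [array([0.6252, 0.1551]), array([ 0.6399, -0.0238]), array([ 0.4561, -0.0242]), array([0.4609, 0.1525])]
blue [154.0348 294.3206] [ 116  255   75   80 3674] [array([0.8516, 0.258 ]), array([0.8317, 0.074 ]), array([0.7026, 0.1252]), array([0.7356, 0.2969])]
```

Emit:
arm_command:
  rows:
    - {"dx": 3.6,"dy": -3.3,"az": 0.123,"fingers": 1}
    - {"dx": 7.2,"dy": -6.6,"az": 0.246}
    - {"dx": 10.8,"dy": -9.9,"az": 0.246}
    - {"dx": 14.4,"dy": -13.2,"az": 0.246}
    - {"dx": 18,"dy": -16.5,"az": 0.246}

```text
validation failed for argument at $.ro...
```

Emit:
arm_command:
  rows:
    - {"dx": 3.6,"dy": -3.3,"dz": 0,"ax": 0,"ay": 0,"az": 0.123,"fingers": 1}
    - {"dx": 7.2,"dy": -6.6,"dz": 0,"ax": 0,"ay": 0,"az": 0.246,"fingers": 1}
    - {"dx": 10.8,"dy": -9.9,"dz": 0,"ax": 0,"ay": 0,"az": 0.246,"fingers": 1}
    - {"dx": 14.4,"dy": -13.2,"dz": 0,"ax": 0,"ay": 0,"az": 0.246,"fingers": 1}
    - {"dx": 18,"dy": -16.5,"dz": 0,"ax": 0,"ay": 0,"az": 0.246,"fingers": 1}

```text
time: 0.7
position: [0.2749, -0.3521, 0.4045]
orientation: [1.0, -0.0, 0.0, -0.0]
wrist_force: [0.6, -0.7, 0.4]
width: 0.0856
finger_force: 0.0
```

Emit:
arm_command:
  rows:
    - {"dx": 15,"dy": -22,"dz": 0,"ax": 0,"ay": 0,"az": 0,"fingers": 1}
    - {"dx": 15,"dy": -22,"dz": 0,"ax": 0,"ay": 0,"az": 0,"fingers": 1}
    - {"dx": 15,"dy": -22,"dz": 0,"ax": 0,"ay": 0,"az": 0,"fingers": 1}
    - {"dx": 15,"dy": -22,"dz": 0,"ax": 0,"ay": 0,"az": 0,"fingers": 1}
    - {"dx": 15,"dy": -22,"dz": 0,"ax": 0,"ay": 0,"az": 0,"fingers": 1}

```text
time: 1.2
position: [0.4158, -0.1453, 0.4048]
orientation: [1.0, -0.0, 0.0, 0.0]
wrist_force: [-0.6, -0.6, 0.3]
width: 0.0852
finger_force: 0.0
```

Emit:
arm_command:
  rows:
    - {"dx": 12,"dy": -19,"dz": 0,"ax": 0,"ay": 0,"az": 0,"fingers": 1}
    - {"dx": 12,"dy": -19,"dz": 0,"ax": 0,"ay": 0,"az": 0,"fingers": 1}
    - {"dx": 12,"dy": -19,"dz": 0,"ax": 0,"ay": 0,"az": 0,"fingers": 1}
    - {"dx": 12,"dy": -19,"dz": 0,"ax": 0,"ay": 0,"az": 0,"fingers": 1}
    - {"dx": 12,"dy": -19,"dz": 0,"ax": 0,"ay": 0,"az": 0,"fingers": 1}

```text
time: 1.7
position: [0.5362, 0.0459, 0.4044]
orientation: [1.0, 0.001, 0.0, -0.0]
wrist_force: [0.1, -1.3, -0.6]
width: 0.0856
finger_force: 0.0
```

Run:
```python
from h import *
np.set_printoptions(precision=4,suppress=True)
print(env.sense()['position'],env.sense()['joints'])
im,d,c=grab('wrist','w1.png');R=np.array(c['R']);print(c['fx'],-R.T@np.array(c['t']),R)
```

```text
[0.5362 0.0459 0.4044] [-0.1394  0.0633  1.7007  0.001   1.3776  1.4282]
298.21351094310273 [0.6154 0.0461 0.3741] [[ 0.0015 -1.     -0.0003]
 [-0.9525 -0.0015  0.3046]
 [-0.3046 -0.0002 -0.9525]]
```

View pics/w1.png

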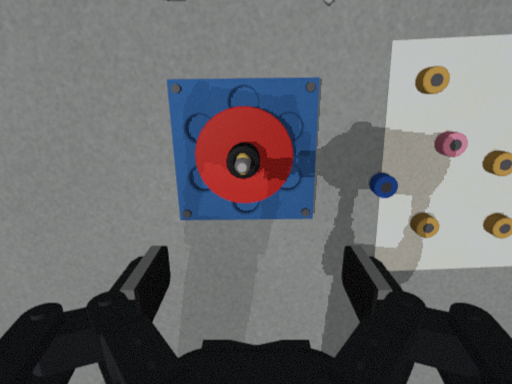

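The wrist view shows the red disc at about (245,155), the post tip at (242,165), and the pocket rims of the carrier, which is almost square to the world axes.

```bash
cat > m.py <<'E'
from h import *
np.set_printoptions(precision=4,suppress=True)
def disc(im,d,c,h):
    for ce,st,m in blobs(im,(0,200,80),(6,255,255),200,40000):
        p=max(cv2.findContours(m.astype(np.uint8),0,1)[0],key=len)[:,0,:]
        hp=cv2.convexHull(p)[:,0,:]
        w=np.array([plane(c,*q,h)[:2] for q in hp])
        A=np.c_[2*w,np.ones(len(w))];s=np.linalg.lstsq(A,(w**2).sum(1),rcond=None)[0]
        print('disc',s[:2],'dia',2*np.sqrt(s[2]+s[:2]@s[:2]),'z',back(c,*p.mean(0),np.median(d[m]))[2])
def plate(im,c):
    for ce,st,m in blobs(im,(100,100,40),(125,255,255),1000,40000):
        p=max(cv2.findContours(m.astype(np.uint8),0,2)[0],key=cv2.contourArea)
        w=np.array([plane(c,*q,.02)[:2] for q in p[:,0,:]]).astype(np.float32)
        print('plate',cv2.minAreaRect(w*1000))
E
python3 - <<'E'
from m import *
for n in('wrist','top','side'):
    im,d,c=grab(n);print(n);disc(im,d,c,.04);plate(im,c)
    if n=='wrist':
        for u,v in((242,166),(242,160),(245,140),(243,173)):print(back(c,u,v,d[v,u]),plane(c,u,v,.092))
E
```

```text
wrist
disc [0.5472 0.0522] dia 0.09743890022100497 z 0.03878865840592541
plate ((549.2545776367188, 59.63217544555664), (169.56459045410156, 170.02047729492188), 0.7726829648017883)
[0.5514 0.0611 0.0918] [0.5514 0.0611 0.092 ]
[0.5562 0.0613 0.0865] [0.5573 0.061  0.092 ]
[0.5693 0.0598 0.0412] [0.5764 0.058  0.092 ]
[0.5432 0.0604 0.0871] [0.5444 0.0602 0.092 ]
top
plate ((779.8321533203125, 203.9984588623047), (157.72174072265625, 112.59945678710938), 78.62451171875)
side
disc [0.5448 0.062 ] dia 0.10582083446139251 z 0.04558082475324462
plate ((1337.986328125, -907.9990234375), (537.1571044921875, 509.2545166015625), 10.347320556640625)
plate ((197.34808349609375, -1228.297119140625), (1082.0584716796875, 288.8272399902344), 10.34732723236084)
plate ((544.6951904296875, 64.3970947265625), (169.30125427246094, 180.75498962402344), 0.9709277153015137)
plate ((777.921142578125, 191.02059936523438), (171.26339721679688, 124.94853210449219), 78.57038116455078)
```

Emit:
arm_command:
  rows:
    - {"dx": 1.3,"dy": -1.4,"dz": 4,"ax": 0,"ay": 0,"az": 0,"fingers": 1}
    - {"dx": 1.3,"dy": -1.4,"dz": 8,"ax": 0,"ay": 0,"az": 0,"fingers": 1}
    - {"dx": 1.3,"dy": -1.4,"dz": 12,"ax": 0,"ay": 0,"az": 0,"fingers": 1}
    - {"dx": 1.3,"dy": -1.4,"dz": 12,"ax": 0,"ay": 0,"az": 0,"fingers": 0.8}
    - {"dx": 1.3,"dy": -1.4,"dz": 12,"ax": 0,"ay": 0,"az": 0,"fingers": 0.7}

```text
time: 2.4
position: [0.548, 0.0556, 0.2852]
orientation: [1.0, -0.001, -0.0, 0.0]
wrist_force: [-0.0, 0.3, 1.4]
width: 0.0602
finger_force: 0.0
```

Run:
```python
from m import *
print(env.sense()['position'])
im,d,c=grab('wrist','w2.png');disc(im,d,c,.04);plate(im,c)
```

```text
[0.548  0.0556 0.2852]
disc [0.5499 0.0596] dia 0.10914489908790231 z 0.04313005150874298
plate ((549.2171630859375, 59.7479248046875), (169.7957305908203, 170.02935791015625), 0.7573897242546082)
plate ((512.3370361328125, -109.3616714477539), (41.18889617919922, 28.286701202392578), 51.34077835083008)
```

View pics/w2.png

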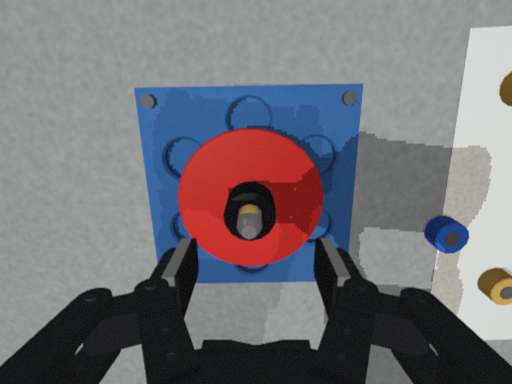

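The fingers straddle the post at (249,222), with the hub at (249,210).

Emit:
arm_command:
  rows:
    - {"dx": 0.1,"dy": -0.4,"dz": 1.5,"ax": 0,"ay": 0,"az": 0,"fingers": 0.7}
    - {"dx": 0.1,"dy": -0.4,"dz": 4,"ax": 0,"ay": 0,"az": 0,"fingers": 0.7}
    - {"dx": 0.1,"dy": -0.4,"dz": 6.7,"ax": 0,"ay": 0,"az": 0,"fingers": 0.7}
    - {"dx": 0.1,"dy": -0.4,"dz": 6.7,"ax": 0,"ay": 0,"az": 0,"fingers": 0.6}
    - {"dx": 0.1,"dy": -0.4,"dz": 6.7,"ax": 0,"ay": 0,"az": 0,"fingers": 0.5}

```text
time: 2.95
position: [0.5497, 0.0607, 0.2186]
orientation: [1.0, -0.0, 0.0, 0.0]
wrist_force: [0.3, -0.1, 0.2]
width: 0.043
finger_force: 0.0
```

Emit:
arm_command:
  rows:
    - {"dx": 0,"dy": 0,"dz": 0,"ax": 0,"ay": 0,"az": 0,"fingers": 0.2}
    - {"dx": 0,"dy": 0,"dz": 0,"ax": 0,"ay": 0,"az": 0,"fingers": 0.2}
    - {"dx": 0,"dy": 0,"dz": 0,"ax": 0,"ay": 0,"az": 0,"fingers": 0.2}
    - {"dx": 0,"dy": 0,"dz": 0,"ax": 0,"ay": 0,"az": 0,"fingers": 0.2}
  newtons: 80

```text
time: 3.35
position: [0.5504, 0.0606, 0.2199]
orientation: [1.0, -0.0, 0.002, 0.0]
wrist_force: [-1.0, 0.3, 6.3]
width: 0.0341
finger_force: 80.0
```

Emit:
arm_command:
  rows:
    - {"dx": 0,"dy": 0,"dz": -0.5,"ax": 0,"ay": 0,"az": 0,"fingers": 0.2}
    - {"dx": 0,"dy": 0,"dz": -1,"ax": 0,"ay": 0,"az": 0,"fingers": 0.2}
    - {"dx": 0,"dy": 0,"dz": -1.5,"ax": 0,"ay": 0,"az": 0,"fingers": 0.2}
    - {"dx": 0,"dy": 0,"dz": -2,"ax": 0,"ay": 0,"az": 0,"fingers": 0.2}
    - {"dx": 0,"dy": 0,"dz": -2.5,"ax": 0,"ay": 0,"az": 0,"fingers": 0.2}

```text
time: 3.85
position: [0.5494, 0.0604, 0.2431]
orientation: [1.0, -0.0, 0.0, 0.0]
wrist_force: [3.8, -3.5, -7.0]
width: 0.0341
finger_force: 81.0
```

Emit:
arm_command:
  rows:
    - {"dx": 0,"dy": 0,"dz": -1,"ax": 0,"ay": 0,"az": 0,"fingers": 0.2}
    - {"dx": 0,"dy": 0,"dz": -2,"ax": 0,"ay": 0,"az": 0,"fingers": 0.2}
    - {"dx": 0,"dy": 0,"dz": -3.5,"ax": 0,"ay": 0,"az": 0,"fingers": 0.2}
    - {"dx": 0,"dy": 0,"dz": -5.5,"ax": 0,"ay": 0,"az": 0,"fingers": 0.2}
    - {"dx": 0,"dy": 0,"dz": -7.5,"ax": 0,"ay": 0,"az": 0,"fingers": 0.2}

```text
time: 4.35
position: [0.5487, 0.061, 0.3191]
orientation: [1.0, -0.0, -0.001, -0.0]
wrist_force: [0.2, -0.1, -0.8]
width: 0.0338
finger_force: 81.6
```

Run:
```python
from m import *
s=env.sense();print(s['position'],s['wrist_force'],s['width'])
a,d,c=grab('side');im2,_,_=grab('wrist')
cv2.imwrite('pics/b.png',np.hstack([cv2.resize(a[150:330,180:360],(384,384)),im2[:,60:460]])[:,:,::-1])
```

```text
[0.5487 0.061  0.3191] [ 0.1503 -0.0595 -0.843 ] 0.03379679188231774
```

View pics/b.png

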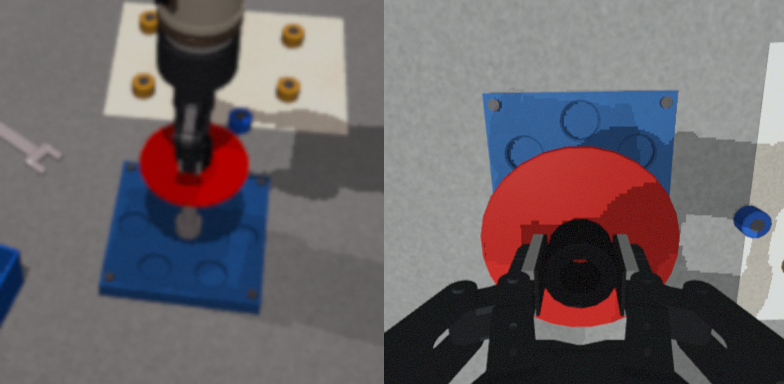

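The disc is off the post: red shows through the bore at (580,262), and the bare post and pockets are visible in the side view.

Emit:
arm_command:
  rows:
    - {"dx": -1,"dy": -4,"dz": 0,"ax": 0,"ay": 0,"az": 0,"fingers": 0.2}
    - {"dx": -2,"dy": -8,"dz": 0,"ax": 0,"ay": 0,"az": 0,"fingers": 0.2}
    - {"dx": -3,"dy": -12,"dz": 0,"ax": 0,"ay": 0,"az": 0,"fingers": 0.2}
    - {"dx": -3,"dy": -15,"dz": 2,"ax": 0,"ay": 0,"az": 0,"fingers": 0.2}
    - {"dx": -3,"dy": -17.5,"dz": 4,"ax": 0,"ay": 0,"az": 0,"fingers": 0.2}

```text
time: 4.95
position: [0.5184, 0.2376, 0.2773]
orientation: [1.0, 0.001, -0.0, -0.0]
wrist_force: [-0.3, -0.1, -2.1]
width: 0.0339
finger_force: 81.6
```

Emit:
arm_command:
  rows:
    - {"dx": 0,"dy": 0,"dz": 3.5,"ax": 0,"ay": 0,"az": 0,"fingers": 0.2}
    - {"dx": 0,"dy": 0,"dz": 6.5,"ax": 0,"ay": 0,"az": 0,"fingers": 0.2}
    - {"dx": 0,"dy": 0,"dz": 8,"ax": 0,"ay": 0,"az": 0,"fingers": 0.2}
    - {"dx": 0,"dy": 0,"dz": 8.4,"ax": 0,"ay": 0,"az": 0,"fingers": 0.2}
    - {"dx": 0,"dy": 0,"dz": 8.7,"ax": 0,"ay": 0,"az": 0,"fingers": 0.2}

```text
time: 5.45
position: [0.5196, 0.2356, 0.1911]
orientation: [1.0, -0.0, 0.0, -0.0]
wrist_force: [0.7, -0.2, -0.4]
width: 0.0343
finger_force: 81.6
```

Emit:
arm_command:
  rows:
    - {"dx": 0,"dy": 0,"dz": 0.15,"ax": 0,"ay": 0,"az": 0,"fingers": 0.2}
    - {"dx": 0,"dy": 0,"dz": 0.3,"ax": 0,"ay": 0,"az": 0,"fingers": 0.2}
    - {"dx": 0,"dy": 0,"dz": 0.45,"ax": 0,"ay": 0,"az": 0,"fingers": 0.2}

```text
time: 5.75
position: [0.5199, 0.2357, 0.1872]
orientation: [1.0, -0.0, 0.001, -0.0]
wrist_force: [-0.2, 0.6, -0.8]
width: 0.0341
finger_force: 81.6
```

Emit:
arm_command:
  rows:
    - {"dx": 0,"dy": 0,"dz": 0.1,"ax": 0,"ay": 0,"az": 0,"fingers": 0.2}
    - {"dx": 0,"dy": 0,"dz": 0.2,"ax": 0,"ay": 0,"az": 0,"fingers": 0.2}
    - {"dx": 0,"dy": 0,"dz": 0.3,"ax": 0,"ay": 0,"az": 0,"fingers": 0.2}

```text
time: 6.05
position: [0.5199, 0.2358, 0.1857]
orientation: [1.0, 0.0, 0.0, 0.0]
wrist_force: [-9.1, -2.5, 22.1]
width: 0.0348
finger_force: 61.4
```

Emit:
arm_command:
  rows:
    - {"dx": 0,"dy": 0,"dz": 0,"ax": 0,"ay": 0,"az": 0,"fingers": 0.5}
    - {"dx": 0,"dy": 0,"dz": 0,"ax": 0,"ay": 0,"az": 0,"fingers": 0.6}
    - {"dx": 0,"dy": 0,"dz": 0,"ax": 0,"ay": 0,"az": 0,"fingers": 0.6}

```text
time: 6.35
position: [0.5193, 0.2356, 0.1832]
orientation: [1.0, -0.0, 0.0, -0.0]
wrist_force: [-0.2, -0.7, -0.4]
width: 0.0511
finger_force: 0.0
```

Emit:
arm_command:
  rows:
    - {"dx": 0,"dy": 0,"dz": -2,"ax": 0,"ay": 0,"az": 0,"fingers": 0.6}
    - {"dx": 0,"dy": 0,"dz": -5,"ax": 0,"ay": 0,"az": 0,"fingers": 0.6}
    - {"dx": 0,"dy": 0,"dz": -10,"ax": 0,"ay": 0,"az": 0,"fingers": 0.6}
    - {"dx": -1,"dy": 4,"dz": -12,"ax": 0,"ay": 0,"az": 0,"fingers": 0.6}
    - {"dx": -1,"dy": 9,"dz": -12,"ax": 0,"ay": 0,"az": 0,"fingers": 0.6}

```text
time: 6.85
position: [0.51, 0.1462, 0.3075]
orientation: [1.0, 0.002, 0.004, -0.0]
wrist_force: [1.1, -0.2, 0.4]
width: 0.0514
finger_force: 0.0
```

Emit:
arm_command:
  rows:
    - {"dx": -1,"dy": 25,"dz": 0,"ax": 0,"ay": 0,"az": 0,"fingers": 0.6}
    - {"dx": -1,"dy": 25,"dz": 0,"ax": 0,"ay": 0,"az": 0,"fingers": 0.6}
    - {"dx": -1,"dy": 25,"dz": 0,"ax": 0,"ay": 0,"az": 0,"fingers": 0.6}
    - {"dx": -1,"dy": 25,"dz": 0,"ax": 0,"ay": 0,"az": 0,"fingers": 0.6}
    - {"dx": -1,"dy": 25,"dz": 0,"ax": 0,"ay": 0,"az": 0,"fingers": 0.6}

```text
time: 7.35
position: [0.4987, -0.1061, 0.3033]
orientation: [1.0, -0.0, 0.0, 0.0]
wrist_force: [0.8, -0.4, 0.7]
width: 0.0515
finger_force: 0.0
```

Run:
```python
from m import *
s=env.sense();print(s['position'],s['wrist_force'],s['width'])
im,d,c=grab('wrist','w3.png');plate(im,c)
for ce,st,m in blobs(im,(10,120,60),(26,255,255),40,3000):
    print('brass',ce,st[4],back(c,*ce,np.median(d[m])),plane(c,*ce,.02))
```

```text
[ 0.4987 -0.1061  0.3033] [ 0.8032 -0.3877  0.668 ] 0.051450119937606044
plate ((549.6788330078125, 49.92422866821289), (169.8129425048828, 161.764892578125), 0.6415727734565735)
brass [317.9171  21.0359] 1086 [ 0.6314 -0.1534  0.0199] [ 0.6314 -0.1534  0.02  ]
brass [467.0674  13.783 ] 1009 [ 0.6362 -0.2654  0.019 ] [ 0.636  -0.2648  0.02  ]
brass [  5.3973 128.9726] 73 [0.5577 0.0551 0.0774] [0.5518 0.1025 0.02  ]
brass [426.3876 143.6927] 934 [ 0.5387 -0.2517  0.0189] [ 0.5389 -0.2511  0.02  ]
brass [ 10.3571 153.2   ] 70 [0.5419 0.056  0.0772] [0.5314 0.1035 0.02  ]
brass [330.0804 229.571 ] 634 [ 0.4589 -0.1756  0.0191] [ 0.4593 -0.1753  0.02  ]
brass [431.791  230.9353] 804 [ 0.4568 -0.2713  0.0181] [ 0.4577 -0.2701  0.02  ]
```

View pics/w3.png

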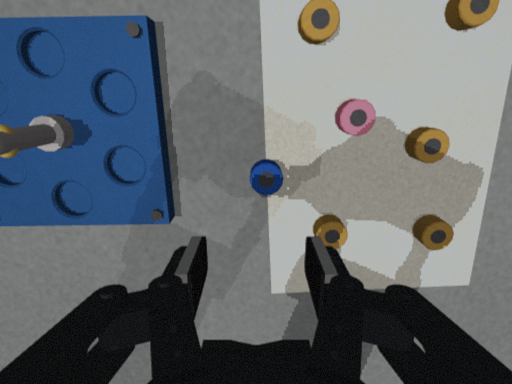

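The wrist view shows brass bushes at (320,20), (470,8), (428,146), (330,233) and (433,233). The pink (355,117) and blue (266,177) look-alikes stay where they are. Open pockets show at (42,53), (115,92), (127,164) and (73,197).

```bash
cat >> m.py <<'E'
def dots(im,c,verb=1):
    out=[]
    hsv=cv2.cvtColor(im,cv2.COLOR_RGB2HSV);br=cv2.inRange(hsv,np.array((10,110,40)),np.array((28,255,255)))
    br=cv2.morphologyEx(br,cv2.MORPH_CLOSE,np.ones((3,3)))
    for p in cv2.findContours(br,cv2.RETR_EXTERNAL,1)[0]:
        if cv2.contourArea(p)<150: continue
        m=np.zeros_like(br);cv2.drawContours(m,[cv2.convexHull(p)],-1,255,-1)
        k=(m>0)&(hsv[...,1]<90)
        k=cv2.erode(m,np.ones((5,5)))*(k).astype(np.uint8)
        n,l,st,ce=cv2.connectedComponentsWithStats(k)
        if n<2: continue
        i=1+np.argmax(st[1:,4]); x=plane(c,*ce[i],.02); out.append(x[:2])
        if verb: print('bush px',ce[i],'dot area',st[i,4],x[:2])
    return out
C=np.array([.5493,.0597]);YAW=.013
def pocket(k): a=YAW+np.pi/3*(k-1);return C+.06*np.array([np.cos(a),np.sin(a)])
E
python3 - <<'E'
from m import *
c0=calibration('wrist')
im=cv2.imread('pics/w3.png')[:,:,::-1].copy()
dots(im,c0)
for k in range(1,7):
    p=np.array(c0['R'])@np.r_[pocket(k),.02]+np.array(c0['t']);print(k,pocket(k),p[0]/p[2]*c0['fx']+c0['cx'],p[1]/p[2]*c0['fy']+c0['cy'])
for q in((115,92),(127,164),(42,53),(73,197)):print(plane(c0,*q,.02))
E
```

```text
bush px [438.0265 236.2583] dot area 151 [ 0.4509 -0.2857]
bush px [331.5986 236.0476] dot area 147 [ 0.4521 -0.1853]
bush px [432.4381 146.0258] dot area 194 [ 0.5362 -0.2656]
bush px [479.169    5.5305] dot area 213 [ 0.6413 -0.2824]
bush px [320.193   18.2596] dot area 285 [ 0.6334 -0.1639]
1 [0.6093 0.0605] 29.42102419397108 55.069592725036046
2 [0.5786 0.112 ] -25.719184012058605 96.98562219742185
3 [0.5186 0.1113] -4.553061892868556 169.50407119388632
4 [0.4893 0.0589] 62.811578854521656 200.87530721752128
5 [0.52   0.0074] 115.24376702549787 167.04427930927974
6 [0.58   0.0081] 103.1528198104644 94.3403584550418
[ 0.5817 -0.0017  0.02  ]
[ 0.5226 -0.0032  0.02  ]
[0.6107 0.0504 0.02  ]
[0.4929 0.0491 0.02  ]
```

Run:
```python
from m import *
print(env.sense()['position'])
im,d,c=grab('wrist');dots(im,c)
im,d,c=grab('top');print('top');dots(im,c)
```

```text
[ 0.4987 -0.1126  0.3038]
bush px [323.2286 235.3286] dot area 140 [ 0.4529 -0.1774]
bush px [428.8639 235.2177] dot area 147 [ 0.4521 -0.2768]
bush px [421.7513 145.3057] dot area 193 [ 0.5369 -0.2563]
bush px [466.1014   5.4638] dot area 207 [ 0.6413 -0.2726]
bush px [308.3218  18.6021] dot area 289 [ 0.6333 -0.1549]
top
bush px [ 11.4    284.6476] dot area 210 [0.3235 0.6784]
bush px [ 16.3317 136.6832] dot area 202 [0.8069 0.6928]
bush px [476.5559 185.4002] dot area 5292 [ 0.631  -0.8223]
```

Emit:
arm_command:
  rows:
    - {"dx": -2.3,"dy": 3.2,"dz": 0,"ax": 0,"ay": 0,"az": 0,"fingers": 0.6}
    - {"dx": -4.6,"dy": 6.5,"dz": 2,"ax": 0,"ay": 0,"az": 0,"fingers": 0.6}
    - {"dx": -4.6,"dy": 6.5,"dz": 5.4,"ax": 0,"ay": 0,"az": 0,"fingers": 0.6}
    - {"dx": -4.6,"dy": 6.5,"dz": 5.4,"ax": 0,"ay": 0,"az": 0,"fingers": 0.6}
    - {"dx": -4.6,"dy": 6.5,"dz": 5.4,"ax": 0,"ay": 0,"az": 0,"fingers": 0.6}

```text
time: 8.0
position: [0.4533, -0.1679, 0.2491]
orientation: [1.0, 0.001, -0.001, -0.001]
wrist_force: [0.3, 0.5, -0.2]
width: 0.0516
finger_force: 0.0
```

Run:
```python
from m import *
print(env.sense()['position'])
im,d,c=grab('wrist','w4.png');dots(im,c)
```

```text
[ 0.4533 -0.1679  0.2491]
bush px [408.0644 212.5038] dot area 264 [ 0.4524 -0.2767]
bush px [269.1004 211.7761] dot area 259 [ 0.453  -0.1773]
bush px [396.6036  87.3171] dot area 391 [ 0.5371 -0.2563]
```

Emit:
arm_command:
  rows:
    - {"dx": 0,"dy": 0,"dz": 0,"ax": 0,"ay": 0,"az": 0,"fingers": 0.6}

```text
time: 8.15
position: [0.4543, -0.1686, 0.2509]
orientation: [1.0, 0.001, 0.001, 0.001]
wrist_force: [0.3, 0.4, 0.4]
width: 0.0509
finger_force: 0.0
```

Emit:
arm_command:
  rows:
    - {"dx": -0.1,"dy": 0.9,"dz": 1.5,"ax": 0,"ay": 0,"az": 0,"fingers": 0.6}
    - {"dx": -0.1,"dy": 0.9,"dz": 4,"ax": 0,"ay": 0,"az": 0,"fingers": 0.6}
    - {"dx": -0.1,"dy": 0.9,"dz": 6,"ax": 0,"ay": 0,"az": 0,"fingers": 0.6}
    - {"dx": -0.1,"dy": 0.9,"dz": 6.7,"ax": 0,"ay": 0,"az": 0,"fingers": 0.6}
    - {"dx": -0.1,"dy": 0.9,"dz": 6.7,"ax": 0,"ay": 0,"az": 0,"fingers": 0.6}

```text
time: 8.65
position: [0.4525, -0.1777, 0.1823]
orientation: [1.0, 0.0, -0.0, -0.0]
wrist_force: [0.2, 0.0, -0.7]
width: 0.0513
finger_force: 0.0
```

Emit:
arm_command:
  rows:
    - {"dx": 0,"dy": 0,"dz": 0,"ax": 0,"ay": 0,"az": 0,"fingers": 0.4}
    - {"dx": 0,"dy": 0,"dz": 0,"ax": 0,"ay": 0,"az": 0,"fingers": 0.15}
    - {"dx": 0,"dy": 0,"dz": 0,"ax": 0,"ay": 0,"az": 0,"fingers": 0.15}
    - {"dx": 0,"dy": 0,"dz": 0,"ax": 0,"ay": 0,"az": 0,"fingers": 0.15}
    - {"dx": 0,"dy": 0,"dz": 0,"ax": 0,"ay": 0,"az": 0,"fingers": 0.15}
  newtons: 60

```text
time: 9.15
position: [0.4531, -0.1785, 0.1841]
orientation: [1.0, -0.0, 0.001, 0.001]
wrist_force: [-1.2, 1.5, 5.2]
width: 0.0264
finger_force: 58.7
```

Emit:
arm_command:
  rows:
    - {"dx": 0,"dy": 0,"dz": -2,"ax": 0,"ay": 0,"az": 0,"fingers": 0.15}
    - {"dx": 0,"dy": 0,"dz": -5,"ax": 0,"ay": 0,"az": 0,"fingers": 0.15}
    - {"dx": 0,"dy": 0,"dz": -7,"ax": 0,"ay": 0,"az": 0,"fingers": 0.15}
    - {"dx": 0,"dy": 0,"dz": -7,"ax": 0,"ay": 0,"az": 0,"fingers": 0.15}

```text
time: 9.55
position: [0.4537, -0.1791, 0.2562]
orientation: [1.0, -0.0, 0.003, 0.002]
wrist_force: [-0.4, -0.2, -1.1]
width: 0.0269
finger_force: 59.5
```

Run:
```python
from m import *
s=env.sense();print(s['position'],s['width'],s['wrist_force'])
im,d,c=grab('wrist');a,_,_=grab('side')
cv2.imwrite('pics/g.png',np.hstack([cv2.resize(im[150:,130:400],(400,347)),cv2.resize(a[110:240,230:380],(400,347))])[:,:,::-1])
```

```text
[ 0.4537 -0.1791  0.2562] 0.026854071383740005 [-0.3901 -0.2099 -1.1139]
```

View pics/g.png

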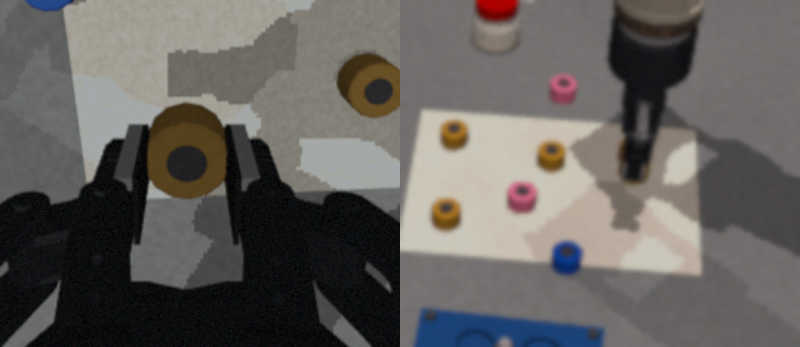

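```bash
cat >> m.py <<'E'
def held(dz=.163):
    s=env.sense();im,d,c=grab('wrist')
    hsv=cv2.cvtColor(im,cv2.COLOR_RGB2HSV);br=cv2.inRange(hsv,np.array((8,110,30)),np.array((28,255,255)))
    br[:150]=0;br[:,:200]=0;br[:,330:]=0
    p=max(cv2.findContours(br,cv2.RETR_EXTERNAL,1)[0],key=cv2.contourArea)
    m=np.zeros_like(br);cv2.drawContours(m,[cv2.convexHull(p)],-1,255,-1);m=cv2.erode(m,np.ones((5,5)))
    k=((m>0)&(hsv[...,1]<90)).astype(np.uint8);n,l,st,ce=cv2.connectedComponentsWithStats(k)
    i=1+np.argmax(st[1:,4]);R=np.array(c['R']);o=-R.T@np.array(c['t'])
    # camera sits 79.2 mm ahead of TCP: take TCP from the camera pose to dodge sensor noise
    tcp=s['position'];x=plane(c,*ce[i],tcp[2]-dz)
    print('tcp',tcp,'w',s['width'],'dot px',ce[i],st[i,4],'depth z',back(c,*ce[i],np.median(d[l==i]))[2]-tcp[2],'offset',x[:2]-tcp[:2],'at',x[:2])
    return x[:2]-tcp[:2]
E
python3 - <<'E'
from m import *
held()
for k in range(1,7):print(k,pocket(k))
E
```

```text
tcp [ 0.4523 -0.1782  0.2525] w 0.026646164065179053 dot px [255.65  260.116] 500 depth z -0.1633690349632374 offset [ 0.0003 -0.0002] at [ 0.4526 -0.1784]
1 [0.6093 0.0605]
2 [0.5786 0.112 ]
3 [0.5186 0.1113]
4 [0.4893 0.0589]
5 [0.52   0.0074]
6 [0.58   0.0081]
```

Emit:
arm_command:
  rows:
    - {"dx": 1.7,"dy": -4.6,"dz": 0,"ax": 0,"ay": 0,"az": 0,"fingers": 0.15}
    - {"dx": 3.4,"dy": -9.2,"dz": 0,"ax": 0,"ay": 0,"az": 0,"fingers": 0.15}
    - {"dx": 5.1,"dy": -13.8,"dz": 0,"ax": 0,"ay": 0,"az": 0,"fingers": 0.15}
    - {"dx": 6.8,"dy": -18.6,"dz": 0,"ax": 0,"ay": 0,"az": 0,"fingers": 0.15}
    - {"dx": 6.8,"dy": -18.6,"dz": 2,"ax": 0,"ay": 0,"az": 0,"fingers": 0.15}

```text
time: 10.2
position: [0.5219, 0.0125, 0.2329]
orientation: [1.0, 0.003, 0.002, -0.0]
wrist_force: [0.4, -1.3, -0.0]
width: 0.027
finger_force: 59.6
```

Emit:
arm_command:
  rows:
    - {"dx": 0,"dy": 0,"dz": 0,"ax": 0,"ay": 0,"az": 0,"fingers": 0.15}
    - {"dx": 0,"dy": 0,"dz": 0,"ax": 0,"ay": 0,"az": 0,"fingers": 0.15}

```text
time: 10.4
position: [0.5194, 0.0077, 0.2308]
orientation: [1.0, -0.0, -0.002, -0.0]
wrist_force: [0.8, 0.1, -0.2]
width: 0.0269
finger_force: 59.6
```

Run:
```python
from m import *
held();im,d,c=grab('wrist','w5.png');plate(im,c);print(env.sense()['position'])
```

```text
tcp [0.5194 0.0077 0.2308] w 0.026945092433870957 dot px [255.6574 260.0356] 505 depth z -0.1633260535623962 offset [-0.0005  0.    ] at [0.5189 0.0077]
plate ((511.7861022949219, -109.90077209472656), (40.00638198852539, 28.648530960083008), 55.119754791259766)
[0.5201 0.0069 0.2322]
```

View pics/w5.png

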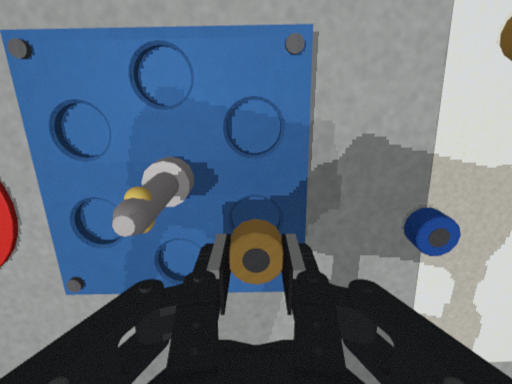

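The bush hangs upright just above pocket 5, whose rim shows at (256,215). Free pocket rims are at (254,126) and (161,75).

Run:
```python
from m import *
c=calibration('wrist')
for k in (5,6,1):
    p=np.array(c['R'])@np.r_[pocket(k),.02]+np.array(c['t']);print(k,p[0]/p[2]*c['fx']+c['cx'],p[1]/p[2]*c['fy']+c['cy'])
im=cv2.imread('pics/w5.png');g=cv2.cvtColor(im,cv2.COLOR_BGR2GRAY)
# edges of plate: fit right (u~313) and top
for q in ((254,126),(161,75)): print(plane(c,*q,.02))
hsv=cv2.cvtColor(im,cv2.COLOR_BGR2HSV);m=cv2.inRange(hsv,np.array((95,70,30)),np.array((130,255,255)))
tp=[plane(c,u,np.argmax(m[:,u]>0),.02)[:2] for u in range(30,300,10)]
print('top edge',np.polyfit([p[1] for p in tp],[p[0] for p in tp],1))
rp=[plane(c,500-np.argmax(m[v,:330][::-1]>0)-171,v,.02)[:2] for v in range(40,200,10)]
print('right edge',np.polyfit([p[0] for p in rp],[p[1] for p in rp],1), rp[0],rp[-1])
```

```text
5 254.76600420623254 221.24132465658587
6 253.05139965577175 129.17456631291134
1 160.97992230696167 77.28282182703332
[0.5818 0.0076 0.02  ]
[0.6105 0.0603 0.02  ]
top edge [-0.0134  0.6358]
right edge [ 0.011  -0.0316] [ 0.6282 -0.0246] [ 0.5415 -0.0255]
```

Emit:
arm_command:
  rows:
    - {"dx": 0.1,"dy": 0,"dz": 1.2,"ax": 0,"ay": 0,"az": 0,"fingers": 0.15}
    - {"dx": 0.1,"dy": 0,"dz": 2.2,"ax": 0,"ay": 0,"az": 0,"fingers": 0.15}
    - {"dx": 0.1,"dy": 0,"dz": 2.8,"ax": 0,"ay": 0,"az": 0,"fingers": 0.15}
    - {"dx": 0.1,"dy": 0,"dz": 3.2,"ax": 0,"ay": 0,"az": 0,"fingers": 0.15}
    - {"dx": 0.1,"dy": 0,"dz": 3.2,"ax": 0,"ay": 0,"az": 0,"fingers": 0.15}

```text
time: 11.0
position: [0.5208, 0.0078, 0.1993]
orientation: [1.0, -0.0, -0.001, -0.0]
wrist_force: [-0.6, 0.0, -1.1]
width: 0.0271
finger_force: 59.6
```

Emit:
arm_command:
  rows:
    - {"dx": 0,"dy": 0,"dz": 0.2,"ax": 0,"ay": 0,"az": 0,"fingers": 0.15}
    - {"dx": 0,"dy": 0,"dz": 0.4,"ax": 0,"ay": 0,"az": 0,"fingers": 0.15}

```text
time: 11.2
position: [0.5215, 0.0078, 0.1965]
orientation: [1.0, -0.0, 0.0, 0.0]
wrist_force: [-0.3, 0.5, -1.0]
width: 0.0267
finger_force: 59.6
```

Emit:
arm_command:
  rows:
    - {"dx": 0,"dy": 0,"dz": 0,"ax": 0,"ay": 0,"az": 0,"fingers": 0.55}
    - {"dx": 0,"dy": 0,"dz": 0,"ax": 0,"ay": 0,"az": 0,"fingers": 0.55}
    - {"dx": 0,"dy": 0,"dz": -2.5,"ax": 0,"ay": 0,"az": 0,"fingers": 0.55}
    - {"dx": 0,"dy": 0,"dz": -6,"ax": 0,"ay": 0,"az": 0,"fingers": 0.55}
    - {"dx": 0,"dy": 3,"dz": -9,"ax": 0,"ay": 0,"az": 0,"fingers": 0.55}

```text
time: 11.7
position: [0.5211, -0.0204, 0.2876]
orientation: [1.0, 0.002, 0.0, -0.001]
wrist_force: [1.3, -0.6, 0.4]
width: 0.0468
finger_force: 0.0
```

```bash
sed -i 's/^C=.*;YAW/C=np.array([.5500,.0597]);YAW/' m.py
python3 - <<'E'
from m import *
print(env.sense()['position'])
im,d,c=grab('wrist','w6.png');dots(im,c);print(pocket(5))
hsv=cv2.cvtColor(im,cv2.COLOR_RGB2HSV)
for ce,st,m in blobs(im,(10,110,40),(28,255,255),200,5000): print(ce,back(c,*ce,np.median(d[m])))
E
```

```text
[ 0.5211 -0.0204  0.2876]
bush px [220.6699 199.4306] dot area 209 [0.5169 0.0092]
bush px [442.1173  48.4723] dot area 307 [ 0.6331 -0.1552]
[0.5207 0.0074]
[434.3296  50.0439] [ 0.6322 -0.1502  0.0191]
[221.8479 195.5283] [0.5239 0.0068 0.0305]
```

Bush A is seated, with its top at 30.5 mm. Next is the bush at (.633,-.155).

Emit:
arm_command:
  rows:
    - {"dx": 3.7,"dy": 4.4,"dz": 0,"ax": 0,"ay": 0,"az": 0,"fingers": 0.55}
    - {"dx": 7.5,"dy": 8.8,"dz": 0,"ax": 0,"ay": 0,"az": 0,"fingers": 0.55}
    - {"dx": 11.2,"dy": 13.3,"dz": 2,"ax": 0,"ay": 0,"az": 0,"fingers": 0.55}
    - {"dx": 11.2,"dy": 13.3,"dz": 5,"ax": 0,"ay": 0,"az": 0,"fingers": 0.55}
    - {"dx": 11.2,"dy": 13.3,"dz": 5,"ax": 0,"ay": 0,"az": 0,"fingers": 0.55}

```text
time: 12.25
position: [0.6322, -0.1573, 0.2292]
orientation: [1.0, -0.002, -0.004, -0.002]
wrist_force: [-1.2, 0.7, -1.6]
width: 0.0467
finger_force: 0.0
```

Run:
```python
from m import *
print(env.sense()['position'])
im,d,c=grab('wrist');dots(im,c);print(env.sense()['position'])
```

```text
[ 0.6322 -0.1573  0.2292]
bush px [252.3535 219.3949] dot area 314 [ 0.6329 -0.1545]
bush px [437.2332 204.5102] dot area 343 [ 0.6428 -0.2724]
[ 0.6323 -0.1559  0.232 ]
```

Emit:
arm_command:
  rows:
    - {"dx": 0.1,"dy": 0,"dz": 2.5,"ax": 0,"ay": 0,"az": 0,"fingers": 0.55}
    - {"dx": 0.1,"dy": 0,"dz": 4.5,"ax": 0,"ay": 0,"az": 0,"fingers": 0.55}
    - {"dx": 0.1,"dy": 0,"dz": 5,"ax": 0,"ay": 0,"az": 0,"fingers": 0.55}
    - {"dx": 0.1,"dy": 0,"dz": 5,"ax": 0,"ay": 0,"az": 0,"fingers": 0.55}

```text
time: 12.7
position: [0.634, -0.1544, 0.187]
orientation: [1.0, 0.0, 0.0, -0.0]
wrist_force: [0.1, 0.8, -1.3]
width: 0.0469
finger_force: 0.0
```

Emit:
arm_command:
  rows:
    - {"dx": 0,"dy": 0,"dz": 0,"ax": 0,"ay": 0,"az": 0,"fingers": 0.4}
    - {"dx": 0,"dy": 0,"dz": 0,"ax": 0,"ay": 0,"az": 0,"fingers": 0.15}
    - {"dx": 0,"dy": 0,"dz": 0,"ax": 0,"ay": 0,"az": 0,"fingers": 0.15}
    - {"dx": 0,"dy": 0,"dz": 0,"ax": 0,"ay": 0,"az": 0,"fingers": 0.15}

```text
time: 13.1
position: [0.6351, -0.1553, 0.1889]
orientation: [1.0, -0.0, 0.002, 0.001]
wrist_force: [-2.7, 1.1, 6.4]
width: 0.0256
finger_force: 58.6
```

Emit:
arm_command:
  rows:
    - {"dx": 0,"dy": 0,"dz": -2,"ax": 0,"ay": 0,"az": 0,"fingers": 0.15}
    - {"dx": 0,"dy": 0,"dz": -5,"ax": 0,"ay": 0,"az": 0,"fingers": 0.15}
    - {"dx": 0,"dy": 0,"dz": -7,"ax": 0,"ay": 0,"az": 0,"fingers": 0.15}
    - {"dx": 0,"dy": 0,"dz": -7,"ax": 0,"ay": 0,"az": 0,"fingers": 0.15}
    - {"dx": 0,"dy": 0,"dz": -7,"ax": 0,"ay": 0,"az": 0,"fingers": 0.15}

```text
time: 13.6
position: [0.6342, -0.1552, 0.2565]
orientation: [1.0, -0.0, 0.0, 0.0]
wrist_force: [-0.7, 0.4, -1.3]
width: 0.0254
finger_force: 59.1
```

Run:
```python
from m import *
held();print(pocket(6))
```

```text
tcp [ 0.6342 -0.1552  0.2565] w 0.025410869338321953 dot px [255.6115 258.5053] 471 depth z -0.16820684527449675 offset [ 0.0012 -0.0001] at [ 0.6354 -0.1553]
[0.5807 0.0081]
```

Emit:
arm_command:
  rows:
    - {"dx": -1.3,"dy": -4.1,"dz": 0,"ax": 0,"ay": 0,"az": 0,"fingers": 0.15}
    - {"dx": -2.6,"dy": -8.2,"dz": 0,"ax": 0,"ay": 0,"az": 0,"fingers": 0.15}
    - {"dx": -3.9,"dy": -12.3,"dz": 0,"ax": 0,"ay": 0,"az": 0,"fingers": 0.15}
    - {"dx": -5.3,"dy": -16.3,"dz": 0,"ax": 0,"ay": 0,"az": 0,"fingers": 0.15}
    - {"dx": -5.3,"dy": -16.3,"dz": 2,"ax": 0,"ay": 0,"az": 0,"fingers": 0.15}

```text
time: 14.15
position: [0.58, 0.0122, 0.2363]
orientation: [1.0, 0.002, 0.0, -0.001]
wrist_force: [0.6, -0.9, -0.8]
width: 0.0255
finger_force: 59.2
```

Emit:
arm_command:
  rows:
    - {"dx": 0,"dy": 0,"dz": 0,"ax": 0,"ay": 0,"az": 0,"fingers": 0.15}
    - {"dx": 0,"dy": 0,"dz": 0,"ax": 0,"ay": 0,"az": 0,"fingers": 0.15}

```text
time: 14.35
position: [0.5807, 0.0076, 0.2349]
orientation: [1.0, -0.0, -0.001, -0.0]
wrist_force: [-0.3, -0.2, -0.5]
width: 0.026
finger_force: 59.2
```

Run:
```python
from m import *
held(.1672);print(pocket(6))
```

```text
tcp [0.5807 0.0076 0.2349] w 0.02599725847972396 dot px [255.6464 258.4979] 478 depth z -0.1681958919173578 offset [-0.002 -0.   ] at [0.5788 0.0076]
[0.5807 0.0081]
```

Emit:
arm_command:
  rows:
    - {"dx": 0.1,"dy": 0,"dz": 1.3,"ax": 0,"ay": 0,"az": 0,"fingers": 0.15}
    - {"dx": 0.1,"dy": 0,"dz": 2.2,"ax": 0,"ay": 0,"az": 0,"fingers": 0.15}
    - {"dx": 0.1,"dy": 0,"dz": 2.7,"ax": 0,"ay": 0,"az": 0,"fingers": 0.15}
    - {"dx": 0.1,"dy": 0,"dz": 3,"ax": 0,"ay": 0,"az": 0,"fingers": 0.15}
    - {"dx": 0.1,"dy": 0,"dz": 3.2,"ax": 0,"ay": 0,"az": 0,"fingers": 0.15}

```text
time: 14.9
position: [0.5822, 0.0077, 0.2038]
orientation: [1.0, -0.0, -0.0, -0.0]
wrist_force: [-0.4, 0.3, -0.7]
width: 0.026
finger_force: 59.2
```

Emit:
arm_command:
  rows:
    - {"dx": 0,"dy": 0,"dz": 0.1,"ax": 0,"ay": 0,"az": 0,"fingers": 0.55}
    - {"dx": 0,"dy": 0,"dz": 0.1,"ax": 0,"ay": 0,"az": 0,"fingers": 0.55}
    - {"dx": 0,"dy": 0,"dz": -2.5,"ax": 0,"ay": 0,"az": 0,"fingers": 0.55}
    - {"dx": 0,"dy": 0,"dz": -6,"ax": 0,"ay": 0,"az": 0,"fingers": 0.55}
    - {"dx": 1,"dy": 4,"dz": -7.5,"ax": 0,"ay": 0,"az": 0,"fingers": 0.55}

```text
time: 15.4
position: [0.5928, -0.0294, 0.2827]
orientation: [1.0, 0.002, 0.002, -0.0]
wrist_force: [1.0, -0.9, -0.2]
width: 0.0469
finger_force: 0.0
```

Emit:
arm_command:
  rows:
    - {"dx": 5,"dy": 24,"dz": 0,"ax": 0,"ay": 0,"az": 0,"fingers": 0.55}
    - {"dx": 5,"dy": 24,"dz": 0,"ax": 0,"ay": 0,"az": 0,"fingers": 0.55}
    - {"dx": 5,"dy": 24,"dz": 0,"ax": 0,"ay": 0,"az": 0,"fingers": 0.55}
    - {"dx": 5,"dy": 24,"dz": 0,"ax": 0,"ay": 0,"az": 0,"fingers": 0.55}
    - {"dx": 5,"dy": 24,"dz": 0,"ax": 0,"ay": 0,"az": 0,"fingers": 0.55}

```text
time: 15.9
position: [0.6424, -0.2747, 0.2799]
orientation: [1.0, -0.0, 0.001, 0.0]
wrist_force: [0.7, 0.7, 0.1]
width: 0.0466
finger_force: 0.0
```

Emit:
arm_command:
  rows:
    - {"dx": 0,"dy": 0,"dz": 3,"ax": 0,"ay": 0,"az": 0,"fingers": 0.55}
    - {"dx": 0,"dy": 0,"dz": 4,"ax": 0,"ay": 0,"az": 0,"fingers": 0.55}
    - {"dx": 0,"dy": 0,"dz": 4,"ax": 0,"ay": 0,"az": 0,"fingers": 0.55}

```text
time: 16.2
position: [0.6412, -0.271, 0.2364]
orientation: [1.0, 0.0, -0.002, -0.002]
wrist_force: [0.0, -0.0, 0.1]
width: 0.047
finger_force: 0.0
```

```bash
cat > look.py <<'E'
from m import *
print(env.sense()['position'])
im,d,c=grab('wrist');dots(im,c);print(env.sense()['position'])
im,d,c=grab('top')
for ce,st,m in blobs(im,(10,120,60),(26,255,255),10,400,(170,130,400,290)): print('top brass',ce,st[4],back(c,*ce,np.median(d[m])))
E
python3 look.py
```

```text
[ 0.6412 -0.271   0.2364]
bush px [237.878  337.5366] dot area 82 [ 0.5397 -0.2564]
bush px [257.8249 214.7273] dot area 297 [ 0.643  -0.2718]
[ 0.6419 -0.2709  0.2382]
top brass [306.2 186.7] 20 [ 0.6317 -0.268   0.0163]
top brass [221.8983 203.5424] 59 [0.577  0.0067 0.0308]
top brass [222.0385 221.7692] 52 [0.5182 0.006  0.0307]
top brass [309.9074 242.3519] 54 [ 0.4506 -0.2757  0.0198]
```

Both placed bushes read 30.8 mm high, so they are seated. Now gripping the next one.

Emit:
arm_command:
  rows:
    - {"dx": 0.1,"dy": 0.1,"dz": 2.5,"ax": 0,"ay": 0,"az": 0,"fingers": 0.55}
    - {"dx": 0.1,"dy": 0.1,"dz": 4.7,"ax": 0,"ay": 0,"az": 0,"fingers": 0.55}
    - {"dx": 0.1,"dy": 0.1,"dz": 5.5,"ax": 0,"ay": 0,"az": 0,"fingers": 0.55}
    - {"dx": 0.1,"dy": 0.1,"dz": 5.5,"ax": 0,"ay": 0,"az": 0,"fingers": 0.55}

```text
time: 16.7
position: [0.6431, -0.2722, 0.1839]
orientation: [1.0, 0.0, -0.001, -0.0]
wrist_force: [-0.5, 0.1, -0.3]
width: 0.0469
finger_force: 0.0
```

Emit:
arm_command:
  rows:
    - {"dx": 0,"dy": 0,"dz": 0,"ax": 0,"ay": 0,"az": 0,"fingers": 0.4}
    - {"dx": 0,"dy": 0,"dz": 0,"ax": 0,"ay": 0,"az": 0,"fingers": 0.15}
    - {"dx": 0,"dy": 0,"dz": 0,"ax": 0,"ay": 0,"az": 0,"fingers": 0.15}
    - {"dx": 0,"dy": 0,"dz": 0,"ax": 0,"ay": 0,"az": 0,"fingers": 0.15}

```text
time: 17.1
position: [0.6441, -0.2735, 0.1867]
orientation: [1.0, -0.0, 0.002, 0.001]
wrist_force: [-0.5, 1.1, 6.5]
width: 0.0262
finger_force: 59.4
```

Emit:
arm_command:
  rows:
    - {"dx": 0,"dy": 0,"dz": -2,"ax": 0,"ay": 0,"az": 0,"fingers": 0.15}
    - {"dx": 0,"dy": 0,"dz": -5,"ax": 0,"ay": 0,"az": 0,"fingers": 0.15}
    - {"dx": 0,"dy": 0,"dz": -7.5,"ax": 0,"ay": 0,"az": 0,"fingers": 0.15}
    - {"dx": 0,"dy": 0,"dz": -7.5,"ax": 0,"ay": 0,"az": 0,"fingers": 0.15}
    - {"dx": 0,"dy": 0,"dz": -7.5,"ax": 0,"ay": 0,"az": 0,"fingers": 0.15}

```text
time: 17.6
position: [0.6433, -0.2733, 0.2597]
orientation: [1.0, -0.0, 0.001, 0.0]
wrist_force: [-0.2, -0.4, -0.7]
width: 0.0265
finger_force: 59.3
```

Run:
```python
from m import *
held();print(pocket(1))
```

```text
tcp [ 0.6433 -0.2733  0.2597] w 0.026492457615778526 dot px [255.5984 258.7459] 488 depth z -0.1659510042328911 offset [ 0.0011 -0.0002] at [ 0.6443 -0.2735]
[0.61   0.0605]
```

Emit:
arm_command:
  rows:
    - {"dx": -2,"dy": -22,"dz": 0,"ax": 0,"ay": 0,"az": 0,"fingers": 0.15}
    - {"dx": -2,"dy": -22,"dz": 0,"ax": 0,"ay": 0,"az": 0,"fingers": 0.15}
    - {"dx": -2,"dy": -22,"dz": 0,"ax": 0,"ay": 0,"az": 0,"fingers": 0.15}
    - {"dx": -2,"dy": -22,"dz": 0,"ax": 0,"ay": 0,"az": 0,"fingers": 0.15}
    - {"dx": -2,"dy": -22,"dz": 0,"ax": 0,"ay": 0,"az": 0,"fingers": 0.15}

```text
time: 18.15
position: [0.6216, -0.0488, 0.2566]
orientation: [1.0, 0.002, -0.002, -0.001]
wrist_force: [-0.5, -1.2, -1.2]
width: 0.0265
finger_force: 59.4
```

Emit:
arm_command:
  rows:
    - {"dx": -0.6,"dy": -5,"dz": 0,"ax": 0,"ay": 0,"az": 0,"fingers": 0.15}
    - {"dx": -1.3,"dy": -11.4,"dz": 0,"ax": 0,"ay": 0,"az": 0,"fingers": 0.15}
    - {"dx": -1.3,"dy": -11.4,"dz": 2,"ax": 0,"ay": 0,"az": 0,"fingers": 0.15}
    - {"dx": -1.3,"dy": -11.4,"dz": 2,"ax": 0,"ay": 0,"az": 0,"fingers": 0.15}
    - {"dx": -1.3,"dy": -11.4,"dz": 2,"ax": 0,"ay": 0,"az": 0,"fingers": 0.15}

```text
time: 18.65
position: [0.6095, 0.0606, 0.2375]
orientation: [1.0, 0.0, -0.002, 0.0]
wrist_force: [0.5, -0.4, -1.6]
width: 0.0262
finger_force: 59.4
```

Run:
```python
from m import *
held(.165);print(env.sense()['position'],pocket(1))
```

```text
tcp [0.6095 0.0606 0.2375] w 0.026237401599520708 dot px [255.6457 258.7591] 494 depth z -0.1659303640454241 offset [-0.0009 -0.0001] at [0.6086 0.0605]
[0.6102 0.0599 0.2386] [0.61   0.0605]
```

Emit:
arm_command:
  rows:
    - {"dx": 0.1,"dy": 0,"dz": 1.5,"ax": 0,"ay": 0,"az": 0,"fingers": 0.15}
    - {"dx": 0.1,"dy": 0,"dz": 2.5,"ax": 0,"ay": 0,"az": 0,"fingers": 0.15}
    - {"dx": 0.1,"dy": 0,"dz": 3.1,"ax": 0,"ay": 0,"az": 0,"fingers": 0.15}
    - {"dx": 0.1,"dy": 0,"dz": 3.5,"ax": 0,"ay": 0,"az": 0,"fingers": 0.15}
    - {"dx": 0.1,"dy": 0,"dz": 3.7,"ax": 0,"ay": 0,"az": 0,"fingers": 0.15}

```text
time: 19.2
position: [0.6111, 0.0606, 0.2015]
orientation: [1.0, -0.0, -0.0, -0.0]
wrist_force: [0.6, 0.6, -0.3]
width: 0.0263
finger_force: 59.4
```

Emit:
arm_command:
  rows:
    - {"dx": 0,"dy": 0,"dz": 0.1,"ax": 0,"ay": 0,"az": 0,"fingers": 0.53}
    - {"dx": 0,"dy": 0,"dz": 0.1,"ax": 0,"ay": 0,"az": 0,"fingers": 0.53}
    - {"dx": 0,"dy": 0,"dz": -2.5,"ax": 0,"ay": 0,"az": 0,"fingers": 0.53}
    - {"dx": 0,"dy": 0,"dz": -6,"ax": 0,"ay": 0,"az": 0,"fingers": 0.53}
    - {"dx": -1,"dy": 4,"dz": -7.5,"ax": 0,"ay": 0,"az": 0,"fingers": 0.53}

```text
time: 19.7
position: [0.6029, 0.0234, 0.2816]
orientation: [1.0, 0.002, 0.004, -0.0]
wrist_force: [1.6, -2.0, 0.6]
width: 0.0453
finger_force: 0.0
```

Emit:
arm_command:
  rows:
    - {"dx": -5.5,"dy": 23,"dz": 0,"ax": 0,"ay": 0,"az": 0,"fingers": 0.53}
    - {"dx": -5.5,"dy": 23,"dz": 0,"ax": 0,"ay": 0,"az": 0,"fingers": 0.53}
    - {"dx": -5.5,"dy": 23,"dz": 0,"ax": 0,"ay": 0,"az": 0,"fingers": 0.53}
    - {"dx": -5.5,"dy": 23,"dz": 0,"ax": 0,"ay": 0,"az": 0,"fingers": 0.53}
    - {"dx": -5.5,"dy": 23,"dz": 0,"ax": 0,"ay": 0,"az": 0,"fingers": 0.53}

```text
time: 20.2
position: [0.5454, -0.212, 0.2782]
orientation: [1.0, -0.001, 0.001, 0.001]
wrist_force: [1.4, -0.0, -0.3]
width: 0.045
finger_force: 0.0
```

Emit:
arm_command:
  rows:
    - {"dx": -0.9,"dy": 4.7,"dz": 2,"ax": 0,"ay": 0,"az": 0,"fingers": 0.53}
    - {"dx": -0.9,"dy": 4.7,"dz": 4,"ax": 0,"ay": 0,"az": 0,"fingers": 0.53}
    - {"dx": -0.9,"dy": 4.7,"dz": 4,"ax": 0,"ay": 0,"az": 0,"fingers": 0.53}
    - {"dx": -0.9,"dy": 4.7,"dz": 4,"ax": 0,"ay": 0,"az": 0,"fingers": 0.53}

```text
time: 20.6
position: [0.5373, -0.2557, 0.2375]
orientation: [1.0, 0.0, -0.0, -0.0]
wrist_force: [0.8, -1.0, 0.3]
width: 0.0453
finger_force: 0.0
```

```bash
python3 look.py
```

```text
[ 0.5373 -0.2557  0.2375]
bush px [282.6231 320.608 ] dot area 199 [ 0.4523 -0.2762]
bush px [255.8869 218.4417] dot area 283 [ 0.5369 -0.2559]
[ 0.5377 -0.2556  0.2383]
top brass [205.5789 194.4211] 57 [0.6072 0.0597 0.03  ]
top brass [221.931  203.5345] 58 [0.5771 0.0066 0.0299]
top brass [222.0392 221.6863] 51 [0.5185 0.006  0.0309]
top brass [309.4286 241.5429] 35 [ 0.4532 -0.2743  0.019 ]
```

Three are seated, with tops at about 30 mm. Now gripping the fourth at (.537,-.256).

Emit:
arm_command:
  rows:
    - {"dx": 0,"dy": 0,"dz": 2.5,"ax": 0,"ay": 0,"az": 0,"fingers": 0.53}
    - {"dx": 0,"dy": 0,"dz": 4.7,"ax": 0,"ay": 0,"az": 0,"fingers": 0.53}
    - {"dx": 0,"dy": 0,"dz": 5.5,"ax": 0,"ay": 0,"az": 0,"fingers": 0.53}
    - {"dx": 0,"dy": 0,"dz": 5.5,"ax": 0,"ay": 0,"az": 0,"fingers": 0.53}

```text
time: 21.1
position: [0.5372, -0.2553, 0.1819]
orientation: [1.0, 0.0, -0.001, -0.0]
wrist_force: [-0.2, 0.5, 0.2]
width: 0.0455
finger_force: 0.0
```

Emit:
arm_command:
  rows:
    - {"dx": 0,"dy": 0,"dz": 0,"ax": 0,"ay": 0,"az": 0,"fingers": 0.4}
    - {"dx": 0,"dy": 0,"dz": 0,"ax": 0,"ay": 0,"az": 0,"fingers": 0.15}
    - {"dx": 0,"dy": 0,"dz": 0,"ax": 0,"ay": 0,"az": 0,"fingers": 0.15}
    - {"dx": 0,"dy": 0,"dz": 0,"ax": 0,"ay": 0,"az": 0,"fingers": 0.15}

```text
time: 21.5
position: [0.5381, -0.2566, 0.1843]
orientation: [1.0, -0.0, 0.001, 0.001]
wrist_force: [-1.0, 1.8, 6.5]
width: 0.0268
finger_force: 59.3
```

Emit:
arm_command:
  rows:
    - {"dx": 0,"dy": 0,"dz": -2,"ax": 0,"ay": 0,"az": 0,"fingers": 0.15}
    - {"dx": 0,"dy": 0,"dz": -5,"ax": 0,"ay": 0,"az": 0,"fingers": 0.15}
    - {"dx": 0,"dy": 0,"dz": -7.5,"ax": 0,"ay": 0,"az": 0,"fingers": 0.15}
    - {"dx": 0,"dy": 0,"dz": -7.5,"ax": 0,"ay": 0,"az": 0,"fingers": 0.15}
    - {"dx": 0,"dy": 0,"dz": -7.5,"ax": 0,"ay": 0,"az": 0,"fingers": 0.15}

```text
time: 22.0
position: [0.5372, -0.2562, 0.2575]
orientation: [1.0, -0.0, 0.0, 0.0]
wrist_force: [-0.1, -0.1, -1.8]
width: 0.0271
finger_force: 59.4
```

Run:
```python
from m import *
held(.165);print(env.sense()['position'],pocket(4))
```

```text
tcp [ 0.5372 -0.2562  0.2575] w 0.027109573275687523 dot px [255.6056 261.3685] 502 depth z -0.16353457676545644 offset [-0.0017 -0.0002] at [ 0.5355 -0.2564]
[ 0.5368 -0.2559  0.2562] [0.49   0.0589]
```

Emit:
arm_command:
  rows:
    - {"dx": -3,"dy": -22,"dz": 0,"ax": 0,"ay": 0,"az": 0,"fingers": 0.15}
    - {"dx": -3,"dy": -22,"dz": 0,"ax": 0,"ay": 0,"az": 0,"fingers": 0.15}
    - {"dx": -3,"dy": -22,"dz": 0,"ax": 0,"ay": 0,"az": 0,"fingers": 0.15}
    - {"dx": -3,"dy": -22,"dz": 0,"ax": 0,"ay": 0,"az": 0,"fingers": 0.15}
    - {"dx": -3,"dy": -22,"dz": 0,"ax": 0,"ay": 0,"az": 0,"fingers": 0.15}

```text
time: 22.55
position: [0.5052, -0.0325, 0.2548]
orientation: [1.0, 0.001, -0.003, -0.001]
wrist_force: [0.5, -0.8, -0.7]
width: 0.0265
finger_force: 59.5
```

Emit:
arm_command:
  rows:
    - {"dx": -0.8,"dy": -5,"dz": 0,"ax": 0,"ay": 0,"az": 0,"fingers": 0.15}
    - {"dx": -1.6,"dy": -9.5,"dz": 0,"ax": 0,"ay": 0,"az": 0,"fingers": 0.15}
    - {"dx": -1.6,"dy": -9.5,"dz": 2,"ax": 0,"ay": 0,"az": 0,"fingers": 0.15}
    - {"dx": -1.6,"dy": -9.5,"dz": 2,"ax": 0,"ay": 0,"az": 0,"fingers": 0.15}
    - {"dx": -1.6,"dy": -9.5,"dz": 2,"ax": 0,"ay": 0,"az": 0,"fingers": 0.15}

```text
time: 23.05
position: [0.4906, 0.0586, 0.236]
orientation: [1.0, -0.0, -0.002, -0.0]
wrist_force: [0.8, 0.1, 0.2]
width: 0.0265
finger_force: 59.6
```

Run:
```python
from m import *
held(.163);print(env.sense()['position'],pocket(4))
```

```text
tcp [0.4906 0.0586 0.236 ] w 0.026478934114232692 dot px [255.7358 261.3894] 511 depth z -0.1634313963376588 offset [-0.0012 -0.0001] at [0.4895 0.0585]
[0.4912 0.0582 0.2368] [0.49   0.0589]
```

Emit:
arm_command:
  rows:
    - {"dx": 0,"dy": 0,"dz": 1.5,"ax": 0,"ay": 0,"az": 0,"fingers": 0.15}
    - {"dx": 0,"dy": 0,"dz": 2.5,"ax": 0,"ay": 0,"az": 0,"fingers": 0.15}
    - {"dx": 0,"dy": 0,"dz": 3.1,"ax": 0,"ay": 0,"az": 0,"fingers": 0.15}
    - {"dx": 0,"dy": 0,"dz": 3.5,"ax": 0,"ay": 0,"az": 0,"fingers": 0.15}
    - {"dx": 0,"dy": 0,"dz": 3.8,"ax": 0,"ay": 0,"az": 0,"fingers": 0.15}

```text
time: 23.6
position: [0.4914, 0.0586, 0.1991]
orientation: [1.0, -0.0, -0.0, 0.0]
wrist_force: [-0.4, 0.8, -1.0]
width: 0.0266
finger_force: 59.6
```

Emit:
arm_command:
  rows:
    - {"dx": 0,"dy": 0,"dz": 0.2,"ax": 0,"ay": 0,"az": 0,"fingers": 0.53}
    - {"dx": 0,"dy": 0,"dz": 0.2,"ax": 0,"ay": 0,"az": 0,"fingers": 0.53}
    - {"dx": 0,"dy": 0,"dz": -2.5,"ax": 0,"ay": 0,"az": 0,"fingers": 0.53}
    - {"dx": 0,"dy": 0,"dz": -6,"ax": 0,"ay": 0,"az": 0,"fingers": 0.53}
    - {"dx": -1,"dy": 4,"dz": -7.8,"ax": 0,"ay": 0,"az": 0,"fingers": 0.53}

```text
time: 24.1
position: [0.4826, 0.0207, 0.2806]
orientation: [1.0, 0.002, 0.003, -0.0]
wrist_force: [1.2, -2.2, 0.3]
width: 0.0453
finger_force: 0.0
```

Emit:
arm_command:
  rows:
    - {"dx": -2,"dy": 23,"dz": 0,"ax": 0,"ay": 0,"az": 0,"fingers": 0.53}
    - {"dx": -2,"dy": 23,"dz": 0,"ax": 0,"ay": 0,"az": 0,"fingers": 0.53}
    - {"dx": -2,"dy": 23,"dz": 0,"ax": 0,"ay": 0,"az": 0,"fingers": 0.53}
    - {"dx": -2,"dy": 23,"dz": 0,"ax": 0,"ay": 0,"az": 0,"fingers": 0.53}
    - {"dx": -2,"dy": 23,"dz": 0,"ax": 0,"ay": 0,"az": 0,"fingers": 0.53}

```text
time: 24.6
position: [0.4608, -0.2144, 0.2782]
orientation: [1.0, -0.001, 0.001, 0.001]
wrist_force: [1.4, -0.3, 0.2]
width: 0.0452
finger_force: 0.0
```

Emit:
arm_command:
  rows:
    - {"dx": -0.9,"dy": 5,"dz": 2,"ax": 0,"ay": 0,"az": 0,"fingers": 0.53}
    - {"dx": -0.9,"dy": 6.5,"dz": 4,"ax": 0,"ay": 0,"az": 0,"fingers": 0.53}
    - {"dx": -0.9,"dy": 6.5,"dz": 4,"ax": 0,"ay": 0,"az": 0,"fingers": 0.53}
    - {"dx": -0.9,"dy": 6.5,"dz": 4,"ax": 0,"ay": 0,"az": 0,"fingers": 0.53}

```text
time: 25.0
position: [0.4521, -0.2759, 0.2372]
orientation: [1.0, -0.0, -0.0, -0.001]
wrist_force: [0.7, -0.1, 1.0]
width: 0.045
finger_force: 0.0
```

```bash
python3 look.py
```

```text
[ 0.4521 -0.2759  0.2372]
bush px [256.5 217.5] dot area 292 [ 0.4525 -0.2764]
[ 0.4525 -0.2755  0.2379]
top brass [205.5789 194.4211] 57 [0.6071 0.0597 0.0302]
top brass [221.8333 203.5833] 60 [0.5769 0.0069 0.0305]
top brass [222.0392 221.6863] 51 [0.5184 0.006  0.0315]
top brass [205.8621 231.2241] 58 [0.4883 0.0578 0.0308]
```

Emit:
arm_command:
  rows:
    - {"dx": 0,"dy": 0,"dz": 2.5,"ax": 0,"ay": 0,"az": 0,"fingers": 0.53}
    - {"dx": 0,"dy": 0,"dz": 4.7,"ax": 0,"ay": 0,"az": 0,"fingers": 0.53}
    - {"dx": 0,"dy": 0,"dz": 5.5,"ax": 0,"ay": 0,"az": 0,"fingers": 0.53}
    - {"dx": 0,"dy": 0,"dz": 5.5,"ax": 0,"ay": 0,"az": 0,"fingers": 0.53}

```text
time: 25.5
position: [0.4522, -0.2751, 0.1819]
orientation: [1.0, 0.001, -0.001, -0.001]
wrist_force: [0.1, -0.1, 0.4]
width: 0.0448
finger_force: 0.0
```

Emit:
arm_command:
  rows:
    - {"dx": 0,"dy": 0,"dz": 0,"ax": 0,"ay": 0,"az": 0,"fingers": 0.4}
    - {"dx": 0,"dy": 0,"dz": 0,"ax": 0,"ay": 0,"az": 0,"fingers": 0.15}
    - {"dx": 0,"dy": 0,"dz": 0,"ax": 0,"ay": 0,"az": 0,"fingers": 0.15}
    - {"dx": 0,"dy": 0,"dz": 0,"ax": 0,"ay": 0,"az": 0,"fingers": 0.15}

```text
time: 25.9
position: [0.453, -0.2766, 0.184]
orientation: [1.0, -0.0, 0.001, 0.001]
wrist_force: [-0.2, 1.4, 6.5]
width: 0.027
finger_force: 59.1
```

Emit:
arm_command:
  rows:
    - {"dx": 0,"dy": 0,"dz": -2,"ax": 0,"ay": 0,"az": 0,"fingers": 0.15}
    - {"dx": 0,"dy": 0,"dz": -5,"ax": 0,"ay": 0,"az": 0,"fingers": 0.15}
    - {"dx": 0,"dy": 0,"dz": -8.5,"ax": 0,"ay": 0,"az": 0,"fingers": 0.15}
    - {"dx": 0,"dy": 0,"dz": -9.5,"ax": 0,"ay": 0,"az": 0,"fingers": 0.15}
    - {"dx": 0,"dy": 0,"dz": -9.5,"ax": 0,"ay": 0,"az": 0,"fingers": 0.15}

```text
time: 26.4
position: [0.4528, -0.2768, 0.2793]
orientation: [1.0, -0.0, 0.002, 0.002]
wrist_force: [-0.5, -0.0, -0.6]
width: 0.0267
finger_force: 59.4
```

Run:
```python
from m import *
held(.163);print(env.sense()['position'],pocket(3))
```

```text
tcp [ 0.4528 -0.2768  0.2793] w 0.02667806795275366 dot px [255.6258 260.1529] 497 depth z -0.16327272112104013 offset [ 0.0007 -0.0006] at [ 0.4535 -0.2774]
[ 0.4522 -0.2762  0.2773] [0.5193 0.1113]
```

Emit:
arm_command:
  rows:
    - {"dx": 1,"dy": -24,"dz": 0,"ax": 0,"ay": 0,"az": 0,"fingers": 0.15}
    - {"dx": 1,"dy": -24,"dz": 0,"ax": 0,"ay": 0,"az": 0,"fingers": 0.15}
    - {"dx": 1,"dy": -24,"dz": 0,"ax": 0,"ay": 0,"az": 0,"fingers": 0.15}
    - {"dx": 1,"dy": -24,"dz": 0,"ax": 0,"ay": 0,"az": 0,"fingers": 0.15}
    - {"dx": 1,"dy": -24,"dz": 0,"ax": 0,"ay": 0,"az": 0,"fingers": 0.15}

```text
time: 26.95
position: [0.4609, -0.0335, 0.2749]
orientation: [1.0, 0.0, -0.002, -0.001]
wrist_force: [0.6, 0.4, -0.8]
width: 0.0266
finger_force: 59.5
```

Emit:
arm_command:
  rows:
    - {"dx": 1.5,"dy": -4.5,"dz": 0,"ax": 0,"ay": 0,"az": 0,"fingers": 0.15}
    - {"dx": 3,"dy": -9,"dz": 0,"ax": 0,"ay": 0,"az": 0,"fingers": 0.15}
    - {"dx": 5.7,"dy": -13,"dz": 0,"ax": 0,"ay": 0,"az": 0,"fingers": 0.15}
    - {"dx": 5.7,"dy": -14.8,"dz": 2,"ax": 0,"ay": 0,"az": 0,"fingers": 0.15}
    - {"dx": 5.7,"dy": -14.8,"dz": 4,"ax": 0,"ay": 0,"az": 0,"fingers": 0.15}

```text
time: 27.45
position: [0.5188, 0.1144, 0.2349]
orientation: [1.0, 0.002, -0.001, -0.0]
wrist_force: [-0.5, -0.6, -0.5]
width: 0.0268
finger_force: 59.5
```

Emit:
arm_command:
  rows:
    - {"dx": 0,"dy": 0,"dz": 0,"ax": 0,"ay": 0,"az": 0,"fingers": 0.15}
    - {"dx": 0,"dy": 0,"dz": 0,"ax": 0,"ay": 0,"az": 0,"fingers": 0.15}

```text
time: 27.65
position: [0.5185, 0.1117, 0.2357]
orientation: [1.0, -0.0, -0.002, 0.0]
wrist_force: [0.0, 0.5, -0.5]
width: 0.0269
finger_force: 59.5
```

Run:
```python
from m import *
held(.163);print(env.sense()['position'],pocket(3))
```

```text
tcp [0.5185 0.1117 0.2357] w 0.02694862315067124 dot px [255.683  260.2407] 511 depth z -0.16325039808676906 offset [-0.0006 -0.0001] at [0.5179 0.1116]
[0.5191 0.1114 0.2369] [0.5193 0.1113]
```

Emit:
arm_command:
  rows:
    - {"dx": 0.1,"dy": 0,"dz": 1.5,"ax": 0,"ay": 0,"az": 0,"fingers": 0.15}
    - {"dx": 0.1,"dy": 0,"dz": 2.5,"ax": 0,"ay": 0,"az": 0,"fingers": 0.15}
    - {"dx": 0.1,"dy": 0,"dz": 3.1,"ax": 0,"ay": 0,"az": 0,"fingers": 0.15}
    - {"dx": 0.1,"dy": 0,"dz": 3.5,"ax": 0,"ay": 0,"az": 0,"fingers": 0.15}
    - {"dx": 0.1,"dy": 0,"dz": 3.8,"ax": 0,"ay": 0,"az": 0,"fingers": 0.15}

```text
time: 28.2
position: [0.5202, 0.1118, 0.1988]
orientation: [1.0, -0.0, -0.0, 0.0]
wrist_force: [0.3, 0.7, -0.9]
width: 0.0267
finger_force: 59.5
```

Emit:
arm_command:
  rows:
    - {"dx": 0,"dy": 0,"dz": 0.2,"ax": 0,"ay": 0,"az": 0,"fingers": 0.53}
    - {"dx": 0,"dy": 0,"dz": 0.2,"ax": 0,"ay": 0,"az": 0,"fingers": 0.53}
    - {"dx": 0,"dy": 0,"dz": -2.5,"ax": 0,"ay": 0,"az": 0,"fingers": 0.53}
    - {"dx": 0,"dy": 0,"dz": -6,"ax": 0,"ay": 0,"az": 0,"fingers": 0.6}
    - {"dx": 0,"dy": -4,"dz": -10,"ax": 0,"ay": 0,"az": 0,"fingers": 0.65}

```text
time: 28.7
position: [0.5206, 0.1452, 0.2959]
orientation: [1.0, -0.002, 0.0, 0.001]
wrist_force: [0.7, -0.0, 0.0]
width: 0.0555
finger_force: 0.0
```

Emit:
arm_command:
  rows:
    - {"dx": 0,"dy": -4.5,"dz": 0,"ax": 0,"ay": 0,"az": 0,"fingers": 0.65}
    - {"dx": 0,"dy": -8.5,"dz": 0,"ax": 0,"ay": 0,"az": 0,"fingers": 0.65}
    - {"dx": 0,"dy": -8.5,"dz": 0,"ax": 0,"ay": 0,"az": 0,"fingers": 0.65}
    - {"dx": 0,"dy": -8.5,"dz": 0,"ax": 0,"ay": 0,"az": 0,"fingers": 0.65}

```text
time: 29.1
position: [0.5202, 0.2328, 0.2948]
orientation: [1.0, 0.001, 0.0, 0.0]
wrist_force: [0.4, -0.1, -0.3]
width: 0.0557
finger_force: 0.0
```

```bash
python3 look.py
python3 - <<'E'
from m import *
print(env.sense()['position'])
im,d,c=grab('wrist','w7.png');disc(im,d,c,.006);a,_,_=grab('top')
cv2.imwrite('pics/x.png',np.hstack([im,cv2.resize(a[120:290,160:360],(452,384))])[:,:,::-1][:, :800])
E
```

```text
[0.5202 0.2328 0.2948]
bush px [460.2346 229.7933] dot area 179 [0.4846 0.0487]
bush px [402.3505 197.1856] dot area 194 [0.5156 0.1054]
bush px [490.519   81.0484] dot area 289 [0.6102 0.0516]
[0.5203 0.232  0.2946]
top brass [205.6034 194.4138] 58 [0.607  0.0595 0.0313]
top brass [221.8644 203.5763] 59 [0.5769 0.0068 0.0303]
top brass [189.5517 222.3448] 58 [0.5171 0.1105 0.0305]
top brass [222.0392 221.6863] 51 [0.5185 0.0061 0.0306]
top brass [206.1667 231.1296] 54 [0.4886 0.0568 0.0309]
[0.5204 0.2315 0.2945]
disc [0.5172 0.2307] dia 0.1013823343629655 z 0.010670343811342535
```

View pics/x.png

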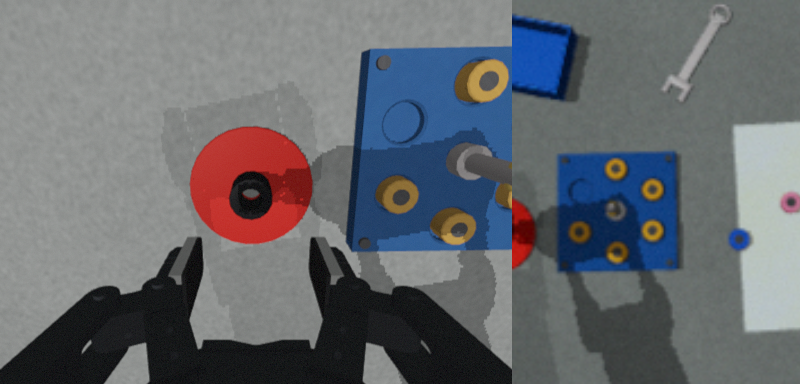

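All five brass bushes sit in pockets, and only pocket 2 at (403,121) is empty. The disc lies flat at (251,185), its bore top at (251,193).

Run:
```python
from m import *
print(env.sense()['position'])
im,d,c=grab('wrist');a,da,ca=grab('top')
print(plane(c,251,193,.036))
hsv=cv2.cvtColor(im,cv2.COLOR_RGB2HSV);k=(hsv[...,2]<60).astype(np.uint8);k[230:]=0
n,l,st,ce=cv2.connectedComponentsWithStats(k)
for i in range(1,n):
    if st[i,4]>300:print('black',ce[i],st[i],np.median(d[l==i]))
k2=(np.abs(np.array([0]))>1)
zz=np.array([[back(c,u,v,d[v,u]) for u in range(215,290)] for v in range(160,225)]).reshape(-1,3)
t=zz[(zz[:,2]>.031)&(zz[:,2]<.042)];print('hub top pts',len(t),t.min(0),t.max(0),(t.min(0)+t.max(0))/2,np.median(t[:,2]))
r=zz[(zz[:,2]>.003)&(zz[:,2]<.012)];print('disc top z',np.median(r[:,2]))
for ce,s,m in blobs(a,(10,120,60),(26,255,255),15,400): print('brass',ce,s[4],back(ca,*ce,np.median(da[m])))
```

```text
[0.5205 0.2311 0.2945]
[0.5249 0.2346 0.036 ]
black [353.1121 187.5701] [347 147  13  83 428] 0.2644571
black [250.442  195.2786] [ 229  172   43   47 1432] 0.24293579
hub top pts 1132 [0.5018 0.2183 0.031 ] [0.5372 0.2535 0.0386] [0.5195 0.2359 0.0348] 0.03614406835602027
disc top z 0.006376311786374107
brass [469.1815  75.    ] 292 [ 1.1877 -1.0525 -0.4178]
brass [ 15.4967 164.634 ] 153 [0.7112 0.686  0.0262]
brass [ 26.6515 163.3182] 66 [0.7202 0.6634 0.0017]
brass [498.5952 159.0714] 168 [ 0.7691 -1.0481 -0.2351]
brass [205.5789 194.4211] 57 [0.6072 0.0597 0.0299]
brass [221.8333 203.5833] 60 [0.5769 0.0069 0.0303]
brass [189.5763 222.2712] 59 [0.5174 0.1104 0.0304]
brass [222.0392 221.6863] 51 [0.5184 0.006  0.0313]
brass [206.1636 231.1636] 55 [0.4885 0.0569 0.0304]
```

Emit:
arm_command:
  rows:
    - {"dx": -0.1,"dy": -0.4,"dz": 3,"ax": 0,"ay": 0,"az": 0,"fingers": 0.65}
    - {"dx": -0.1,"dy": -0.4,"dz": 7,"ax": 0,"ay": 0,"az": 0,"fingers": 0.65}
    - {"dx": -0.1,"dy": -0.4,"dz": 9.8,"ax": 0,"ay": 0,"az": 0,"fingers": 0.65}
    - {"dx": -0.1,"dy": -0.4,"dz": 10.7,"ax": 0,"ay": 0,"az": 0,"fingers": 0.65}
    - {"dx": -0.1,"dy": -0.4,"dz": 10.7,"ax": 0,"ay": 0,"az": 0,"fingers": 0.65}

```text
time: 29.9
position: [0.5188, 0.2356, 0.1864]
orientation: [1.0, -0.0, -0.001, 0.0]
wrist_force: [-0.4, 0.0, 0.8]
width: 0.0557
finger_force: 0.0
```

Emit:
arm_command:
  rows:
    - {"dx": 0,"dy": 0,"dz": 0,"ax": 0,"ay": 0,"az": 0,"fingers": 0.5}
    - {"dx": 0,"dy": 0,"dz": 0,"ax": 0,"ay": 0,"az": 0,"fingers": 0.2}
    - {"dx": 0,"dy": 0,"dz": 0,"ax": 0,"ay": 0,"az": 0,"fingers": 0.2}
    - {"dx": 0,"dy": 0,"dz": 0,"ax": 0,"ay": 0,"az": 0,"fingers": 0.2}
    - {"dx": 0,"dy": 0,"dz": 0,"ax": 0,"ay": 0,"az": 0,"fingers": 0.2}
  newtons: 90

```text
time: 30.4
position: [0.5205, 0.2364, 0.1902]
orientation: [1.0, -0.0, 0.002, -0.0]
wrist_force: [-0.7, -1.0, 6.6]
width: 0.0334
finger_force: 88.9
```

Emit:
arm_command:
  rows:
    - {"dx": 0,"dy": 0,"dz": -3,"ax": 0,"ay": 0,"az": 0,"fingers": 0.2}
    - {"dx": 0,"dy": 0,"dz": -7,"ax": 0,"ay": 0,"az": 0,"fingers": 0.2}
    - {"dx": 0,"dy": 0,"dz": -11,"ax": 0,"ay": 0,"az": 0,"fingers": 0.2}
    - {"dx": 0,"dy": 0,"dz": -13,"ax": 0,"ay": 0,"az": 0,"fingers": 0.2}
    - {"dx": 0,"dy": 0,"dz": -13,"ax": 0,"ay": 0,"az": 0,"fingers": 0.2}

```text
time: 30.9
position: [0.5208, 0.2366, 0.3227]
orientation: [1.0, -0.0, 0.005, -0.001]
wrist_force: [0.8, 1.0, -0.9]
width: 0.0333
finger_force: 89.8
```

```bash
cat > hubc.py <<'E'
from m import *
s=env.sense();im,d,c=grab('wrist');T=s['position']
zz=np.array([[back(c,u,v,d[v,u]) for u in range(180,335)] for v in range(120,330)]).reshape(-1,3)-T
for a,b,n in((-.152,-.140,'hub'),(-.184,-.174,'disc')):
    t=zz[(zz[:,2]>a)&(zz[:,2]<b)];print(n,len(t),t.min(0),t.max(0),np.median(t,0))
print(T,s['width'],s['wrist_force'],s['finger_force'])
# bore centre: red/see-through hole inside black hub
hsv=cv2.cvtColor(im,cv2.COLOR_RGB2HSV);cv2.imwrite('pics/hub.png',cv2.resize(im[150:330,160:352],None,fx=3,fy=3)[:,:,::-1])
E
python3 hubc.py
```

```text
hub 1097 [-0.0085 -0.0302 -0.152 ] [ 0.0149  0.0309 -0.14  ] [ 0.0102  0.0169 -0.1459]
disc 9206 [-0.0542 -0.046  -0.184 ] [ 0.0556  0.0451 -0.174 ] [ 0.0262  0.0008 -0.1835]
[0.5208 0.2366 0.3227] 0.03330607472497914 [ 0.7955  0.9823 -0.9304] 89.81688033789396
```

View pics/hub.png

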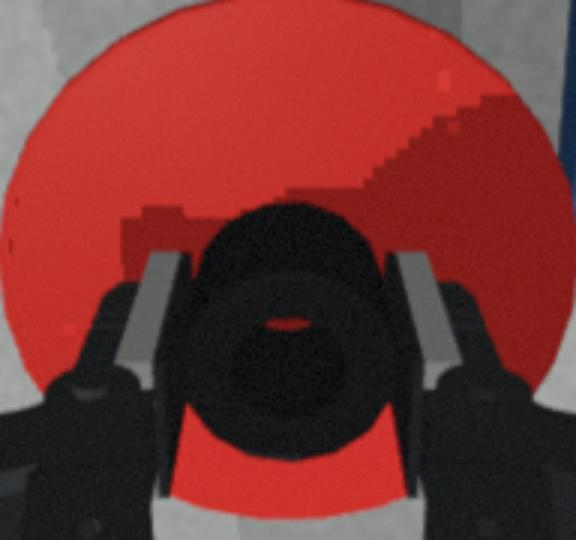

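The disc hangs level, hub centred between the pads, with the bore at (290,370) in the crop. Carrying it over the post.

Emit:
arm_command:
  rows:
    - {"dx": 0.7,"dy": 4.4,"dz": 0,"ax": 0,"ay": 0,"az": 0,"fingers": 0.2}
    - {"dx": 1.5,"dy": 8.8,"dz": 0,"ax": 0,"ay": 0,"az": 0,"fingers": 0.2}
    - {"dx": 2.2,"dy": 13.2,"dz": 0,"ax": 0,"ay": 0,"az": 0,"fingers": 0.2}
    - {"dx": 2.9,"dy": 17.6,"dz": 0,"ax": 0,"ay": 0,"az": 0,"fingers": 0.2}
    - {"dx": 2.9,"dy": 17.6,"dz": 0,"ax": 0,"ay": 0,"az": 0,"fingers": 0.2}

```text
time: 31.45
position: [0.5483, 0.0558, 0.3155]
orientation: [1.0, -0.003, -0.001, 0.001]
wrist_force: [-0.4, 0.8, -0.7]
width: 0.0336
finger_force: 90.1
```

Emit:
arm_command:
  rows:
    - {"dx": 0,"dy": 0,"dz": 0,"ax": 0,"ay": 0,"az": 0,"fingers": 0.2}
    - {"dx": 0,"dy": 0,"dz": 0,"ax": 0,"ay": 0,"az": 0,"fingers": 0.2}

```text
time: 31.65
position: [0.5477, 0.0611, 0.3162]
orientation: [1.0, 0.0, -0.001, -0.0]
wrist_force: [-0.0, 0.9, -0.9]
width: 0.0336
finger_force: 90.1
```

```bash
python3 hubc.py; python3 -c "
from h import *
print(env.sense()['position'],env.sense()['wrist_force'])"
```

```text
hub 1097 [-0.0102 -0.0303 -0.152 ] [ 0.013   0.0306 -0.14  ] [ 0.0084 -0.0164 -0.1458]
disc 8001 [-0.0571 -0.0464 -0.184 ] [ 0.053   0.0447 -0.174 ] [ 0.0158 -0.0007 -0.1835]
[0.5477 0.0611 0.3162] 0.03363852411950346 [-0.0173  0.8859 -0.9114] 90.0607592985034
[0.54771653 0.06138508 0.31652229] [ 0.04350472  0.06406223 -1.10157126]
```

```bash
cat > dc.py <<'E'
from m import *
from scipy.optimize import least_squares
def f(n):
    T=env.sense()['position'];im,d,c=grab('wrist');hsv=cv2.cvtColor(im,cv2.COLOR_RGB2HSV)
    m=(((hsv[...,0]<8)|(hsv[...,0]>172))&(hsv[...,1]>120)&(hsv[...,2]>50)).astype(np.uint8)
    p=max(cv2.findContours(m,0,1)[0],key=cv2.contourArea);h=cv2.convexHull(p)[:,0,:]
    h=h[h[:,1]<230]
    w=np.array([plane(c,*q,T[2]-.1833)[:2] for q in h])
    r=least_squares(lambda s:np.hypot(*(w-s[:2]).T)-.056,[T[0],T[1]],loss='soft_l1',f_scale=.0005)
    r2=least_squares(lambda s:np.hypot(*(w-s[:2]).T)-s[2],[T[0],T[1],.056],loss='soft_l1',f_scale=.0005)
    print(n,len(h),'T',T,'disc',r.x,'off',r.x-T[:2],'free',r2.x)
for n in range(3): f(n)
E
python3 dc.py
```

```text
0 31 T [0.5477 0.0614 0.3165] disc [0.5452 0.0612] off [-0.0025 -0.0002] free [0.547  0.0613 0.0546]
1 31 T [0.5478 0.0615 0.3168] disc [0.5453 0.0614] off [-0.0025 -0.0001] free [0.5472 0.0614 0.0545]
2 31 T [0.5479 0.0615 0.317 ] disc [0.5455 0.0613] off [-0.0024 -0.0002] free [0.5473 0.0614 0.0546]
```

Emit:
arm_command:
  rows:
    - {"dx": 0.3,"dy": 0.1,"dz": 1.5,"ax": 0,"ay": 0,"az": 0,"fingers": 0.2}
    - {"dx": 0.3,"dy": 0.1,"dz": 3,"ax": 0,"ay": 0,"az": 0,"fingers": 0.2}
    - {"dx": 0.3,"dy": 0.1,"dz": 3.5,"ax": 0,"ay": 0,"az": 0,"fingers": 0.2}
    - {"dx": 0.3,"dy": 0.1,"dz": 4,"ax": 0,"ay": 0,"az": 0,"fingers": 0.2}
    - {"dx": 0.3,"dy": 0.1,"dz": 4.3,"ax": 0,"ay": 0,"az": 0,"fingers": 0.2}

```text
time: 32.35
position: [0.5511, 0.0592, 0.2738]
orientation: [1.0, -0.0, -0.0, -0.0]
wrist_force: [-0.4, -0.2, -0.8]
width: 0.0332
finger_force: 90.0
```

```bash
python3 dc.py
python3 - <<'E'
from m import *
s=env.sense();print(s['wrist_force'],s['ft_torque'])
a,_,_=grab('side');im,_,_=grab('wrist')
cv2.imwrite('pics/y.png',np.hstack([cv2.resize(a[170:310,200:340],(400,400)),cv2.resize(im[:,64:448],(400,400))])[:,:,::-1])
E
```

```text
0 26 T [0.5511 0.0592 0.2738] disc [0.5488 0.059 ] off [-0.0024 -0.0002] free [0.5507 0.0591 0.0545]
1 28 T [0.5511 0.0592 0.2737] disc [0.5487 0.059 ] off [-0.0023 -0.0002] free [0.5507 0.059  0.0544]
2 30 T [0.5512 0.0592 0.2742] disc [0.5489 0.0589] off [-0.0023 -0.0003] free [0.5508 0.0591 0.0545]
[ 0.1717  0.2861 -1.1158] [-0.0074 -0.0247 -0.0046]
```

View pics/y.png

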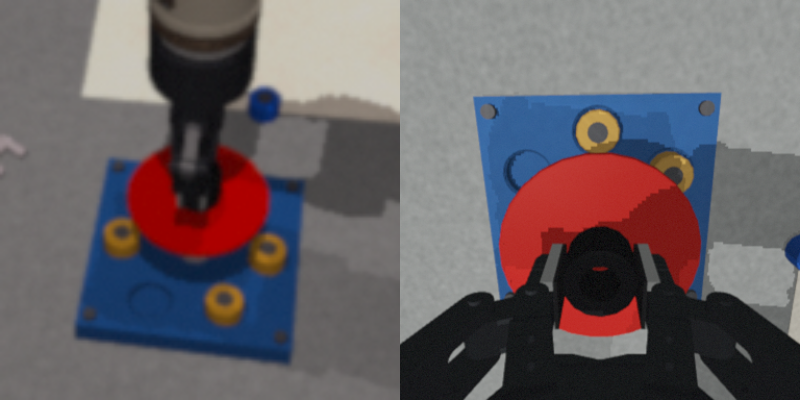

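The disc is above the carrier with the post tip entering the bore. The two views show it centred and there is no side force.

Emit:
arm_command:
  rows:
    - {"dx": 0,"dy": 0,"dz": 0.2,"ax": 0,"ay": 0,"az": 0,"fingers": 0.2}
    - {"dx": 0,"dy": 0,"dz": 0.4,"ax": 0,"ay": 0,"az": 0,"fingers": 0.2}
    - {"dx": 0,"dy": 0,"dz": 0.6,"ax": 0,"ay": 0,"az": 0,"fingers": 0.2}

```text
time: 32.9
position: [0.5513, 0.0592, 0.2685]
orientation: [1.0, -0.0, 0.0, 0.0]
wrist_force: [-0.6, 0.8, 2.3]
width: 0.0335
finger_force: 90.3
```

Emit:
arm_command:
  rows:
    - {"dx": 0,"dy": 0,"dz": 0.2,"ax": 0,"ay": 0,"az": 0,"fingers": 0.2}
    - {"dx": 0,"dy": 0,"dz": 0.4,"ax": 0,"ay": 0,"az": 0,"fingers": 0.2}
    - {"dx": 0,"dy": 0,"dz": 0.6,"ax": 0,"ay": 0,"az": 0,"fingers": 0.2}

```text
time: 33.2
position: [0.5517, 0.0594, 0.2636]
orientation: [1.0, -0.0, 0.001, -0.0]
wrist_force: [-2.0, 1.9, 3.0]
width: 0.0337
finger_force: 90.5
```

Emit:
arm_command:
  rows:
    - {"dx": -0.1,"dy": 0,"dz": 0.3,"ax": 0,"ay": 0,"az": 0,"fingers": 0.2}
    - {"dx": -0.1,"dy": 0,"dz": 0.6,"ax": 0,"ay": 0,"az": 0,"fingers": 0.2}
    - {"dx": -0.1,"dy": 0,"dz": 1,"ax": 0,"ay": 0,"az": 0,"fingers": 0.2}
    - {"dx": -0.1,"dy": 0,"dz": 1.3,"ax": 0,"ay": 0,"az": 0,"fingers": 0.2}

```text
time: 33.6
position: [0.5506, 0.0594, 0.2495]
orientation: [1.0, -0.0, 0.001, -0.0]
wrist_force: [2.1, 3.6, 2.9]
width: 0.0333
finger_force: 90.5
```

Emit:
arm_command:
  rows:
    - {"dx": 0,"dy": -0.1,"dz": 0.4,"ax": 0,"ay": 0,"az": 0,"fingers": 0.2}
    - {"dx": 0,"dy": -0.1,"dz": 0.8,"ax": 0,"ay": 0,"az": 0,"fingers": 0.2}
    - {"dx": 0,"dy": -0.1,"dz": 1.2,"ax": 0,"ay": 0,"az": 0,"fingers": 0.2}
    - {"dx": 0,"dy": -0.1,"dz": 1.6,"ax": 0,"ay": 0,"az": 0,"fingers": 0.2}
    - {"dx": 0,"dy": -0.1,"dz": 2.0,"ax": 0,"ay": 0,"az": 0,"fingers": 0.2}

```text
time: 34.1
position: [0.5503, 0.0599, 0.2292]
orientation: [1.0, -0.0, 0.0, 0.0]
wrist_force: [-0.5, 0.7, 0.5]
width: 0.0337
finger_force: 90.2
```

Emit:
arm_command:
  rows:
    - {"dx": 0,"dy": 0,"dz": 0.2,"ax": 0,"ay": 0,"az": 0,"fingers": 0.2}
    - {"dx": 0,"dy": 0,"dz": 0.4,"ax": 0,"ay": 0,"az": 0,"fingers": 0.2}
    - {"dx": 0,"dy": 0,"dz": 0.5,"ax": 0,"ay": 0,"az": 0,"fingers": 0.2}

```text
time: 34.4
position: [0.5503, 0.0601, 0.2243]
orientation: [1.0, -0.0, 0.0, 0.0]
wrist_force: [3.3, -0.6, 1.0]
width: 0.0336
finger_force: 90.3
```

Emit:
arm_command:
  rows:
    - {"dx": 0,"dy": 0,"dz": 0.1,"ax": 0,"ay": 0,"az": 0,"fingers": 0.2}
    - {"dx": 0,"dy": 0,"dz": 0.1,"ax": 0,"ay": 0,"az": 0,"fingers": 0.2}

```text
time: 34.6
position: [0.5504, 0.0601, 0.2242]
orientation: [1.0, -0.0, -0.0, 0.0]
wrist_force: [0.9, -1.1, 5.7]
width: 0.0336
finger_force: 90.9
```

Contact is building at the shoulder, so I'll press a little more.

Emit:
arm_command:
  rows:
    - {"dx": 0,"dy": 0,"dz": 0.1,"ax": 0,"ay": 0,"az": 0,"fingers": 0.2}
    - {"dx": 0,"dy": 0,"dz": 0.1,"ax": 0,"ay": 0,"az": 0,"fingers": 0.2}

```text
time: 34.8
position: [0.5505, 0.0601, 0.2241]
orientation: [1.0, 0.0, -0.0, 0.0]
wrist_force: [-1.4, -1.0, 12.1]
width: 0.0332
finger_force: 91.6
```

Emit:
arm_command:
  rows:
    - {"dx": 0,"dy": 0,"dz": 0,"ax": 0,"ay": 0,"az": 0,"fingers": 0.5}
    - {"dx": 0,"dy": 0,"dz": -0.1,"ax": 0,"ay": 0,"az": 0,"fingers": 0.7}
    - {"dx": 0,"dy": 0,"dz": -0.1,"ax": 0,"ay": 0,"az": 0,"fingers": 0.7}
    - {"dx": 0,"dy": 0,"dz": -0.1,"ax": 0,"ay": 0,"az": 0,"fingers": 0.7}

```text
time: 35.2
position: [0.5498, 0.0603, 0.223]
orientation: [1.0, -0.0, -0.001, -0.0]
wrist_force: [0.4, -0.5, 0.2]
width: 0.0597
finger_force: 0.0
```

Emit:
arm_command:
  rows:
    - {"dx": 0,"dy": 0,"dz": -2,"ax": 0,"ay": 0,"az": 0,"fingers": 0.7}
    - {"dx": 0,"dy": 0,"dz": -6,"ax": 0,"ay": 0,"az": 0,"fingers": 0.7}
    - {"dx": 0,"dy": 0,"dz": -10,"ax": 0,"ay": 0,"az": 0,"fingers": 0.7}
    - {"dx": 0,"dy": 0,"dz": -12,"ax": 0,"ay": 0,"az": 0,"fingers": 0.7}
    - {"dx": 0,"dy": 0,"dz": -12,"ax": 0,"ay": 0,"az": 0,"fingers": 0.7}

```text
time: 35.7
position: [0.5514, 0.0601, 0.3473]
orientation: [1.0, -0.0, 0.003, 0.0]
wrist_force: [0.5, 0.1, -0.1]
width: 0.0599
finger_force: 0.0
```

Run:
```python
from m import *
s=env.sense();print(s['position'],s['wrist_force'],s['width'])
im,d,c=grab('wrist');disc(im,d,c,.04)
zz=np.array([[np.r_[back(c,u,v,d[v,u]),u,v] for u in range(170,340)] for v in range(80,260)]).reshape(-1,5)
for a,b in((.036,.045),(.064,.075)):
    t=zz[(zz[:,2]>a)&(zz[:,2]<b)&(np.hypot(zz[:,0]-.55,zz[:,1]-.06)<.06)];print(a,len(t),np.median(t,0))
t=zz[(zz[:,2]>.036)&(zz[:,2]<.045)&(np.hypot(zz[:,0]-.55,zz[:,1]-.06)<.054)]
print('tilt',np.linalg.lstsq(np.c_[t[:,:2]-[.55,.06],np.ones(len(t))],t[:,2],rcond=None)[0])
cv2.imwrite('pics/z.png',cv2.resize(im[60:300,120:400],None,fx=2.5,fy=2.5)[:,:,::-1])
```

```text
[0.5514 0.0601 0.3473] [ 0.5086  0.1133 -0.0706] 0.05994694030815586
disc [0.5474 0.0574] dia 0.10539696537979412 z 0.039689248216676624
0.036 8473 [  0.5572   0.0603   0.0404 255.     178.    ]
0.064 882 [  0.5524   0.0603   0.0702 255.     192.    ]
tilt [-0.0021 -0.0008  0.0404]
```

View pics/z.png

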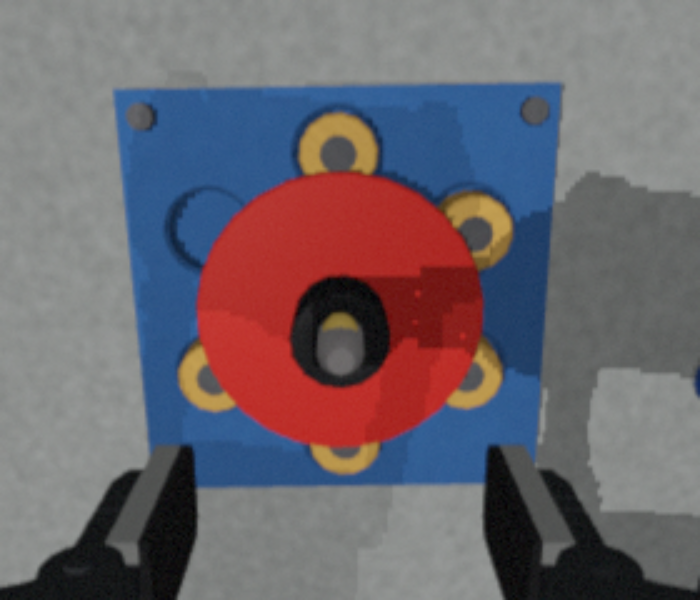

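The disc is level, with its top at 40.4 mm and its hub top at 70.2 mm. The sprung ball stands out above the hub at (340,322), and all five bushes are in their pockets. Handing in.

```bash
python3 -c "
from bench import env
print(env.close_job())"
```

```text
the job is handed in; nothing more can be done
None
```

The job is handed in: all five brass bushes in view are seated upright in their own pockets, the disc is back on the post with its underside at 34 mm and the camera-side ball out above the hub (far ball not in view), and the bin, jar, wrench and look-alikes were left alone.

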